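# Park a fuel injector in its spring-clip cradle

### The job

Lift the injector off the blue V-rest, bring it over the spring-clip cradle with its nozzle towards the white guard but still clear of it, and press it straight down until both pairs of spring fingers have snapped around its barrel and it lies level on both seats. Then slide it along in the clips into the guard until its shoulder is felt to stop on the insert inside, seat it there with a short steady push of about 14 N, and let go so that it stays resting on the insert. Do it by feel, without ramming the clips or the guard, and leave the bottle, jar and brass adapter where they are.

Things in the scene. Friction and masses are not known exactly. Their poses are not given: they have to be found in the camera images.
- injector: steel fuel injector, 208 mm long, about 0.4 kg, lying level. Origin on its axis at mid-barrel; +x runs along the axis to the nozzle, +z to the black connector. Round barrel 19 mm in diameter from x = -80 to +80 mm; slim brass nozzle (7 mm thick) from x = 80 to 94 mm; dark head 28 mm in diameter from x = -80 to -114 mm with a black connector block on top, up to z = 27 mm
- shoulder (a point): the front end face of the injector's barrel, on the axis, 80 mm from its origin, where the nozzle begins; this face seats on the insert in the guard. Axes as the injector's
- cradle: aluminium T-slot profile fixed on the bench, 40 mm wide, 20 mm high, from x = -86 to +130 mm, carrying two spring clips 10 mm wide on 14 mm wide black blocks at x = -56 and x = +40 mm, with a free gap for gripper fingers from x = -49 to +33 mm. Origin under it on the bench; +x runs along it to the guard, z up
- front_clip (a point): the spring clip nearer the guard (the other one is alike), at the centre of the barrel seated in it, 50 mm above the bench: a white V-seat between two steel spring fingers whose lips end 18 mm above this point. Mouth 27 mm wide, throat 13 mm wide 7 mm above this point. Pressing the barrel into both clips takes 12 to 16 N; the force drops at the snap, then rises on the seat (over 25 N is too much). Slid along, a seated barrel drags 2 to 6 N
- cradle_axis (a point): point on the axis that the seated barrel has in the clips, 50 mm above the cradle's origin (30 mm above the profile). Axes as the cradle's
- guard: white nozzle guard sleeve, 31 mm in diameter, 36 mm long, bore 23 mm, clamped on the cradle 70 to 78 mm from its origin. Origin at the centre of its open mouth, on the seated axis; +x runs into the bore. The nozzle and barrel end slide in, and the shoulder stops on a rigid insert ring (10 mm hole) screwed to a depth that differs each time and is not measured, 3 to 13 mm behind the mouth. Over 18 N harms it
- rest: blue V-rest fixed on the bench, 150 x 56 mm, two rubber V-supports 12 mm wide at x = -56 and +56 mm, 45 mm high. Origin under it on the bench; x along the injector on it, whose axis lies 42 mm above the bench
- fluid_bottle: white bottle, 54 mm in diameter, 110 mm tall, loose, to be left alone. Origin under it
- cap_jar: clear jar with black cap, 60 mm in diameter, 65 mm tall, loose, to be left alone. Origin under it
- adapter: brass screw adapter, 32 mm in diameter, 34 mm tall, loose, to be left alone. Origin under it
Mind the look-alikes: they are no part of the job. There is more than one size of the injector; the job needs the largest.

How it is judged:
By the outcome, as a careful person would: the job done as asked, in the order asked, and still so for the second after the job is handed in, with the robot touching nothing.
It also fails if it takes over 61 s, if anything falls off the work surface, if the arm or the gripper's body presses on something with over 40 N, if the wrist force passes 120 N, or if a joint passes its speed limit or range.

### The arm

A 6-joint arm with a two-finger parallel gripper is mounted at the origin on the work surface. World frame = base frame: x ahead of the robot, y to its left, z up, the work surface at z = 0. Lengths are in m, angles in rad, forces in N, time in s.
With the tool pointing down it reaches from about 0.375 to 0.975 m from the base axis. Payload 3.8 kg.
Tool frame: the origin (TCP) lies midway between the tips of the shut fingers; the grasp point (between the pads) lies 19 mm behind it (r.grip_depth is the distance from the TCP to the grasp point, in m); z points along the fingers, x is the direction in which the jaws open and shut, and the axes are right-handed (so a half turn about z gives the same grasp; the last joint's range is limited). The gripper opens to 85 mm and grips with 20 to 120 N. Pads are 22 mm wide; open, the fingers measure 114 mm over their backs; the gripper's body (76 mm by 85 mm) begins 54 mm behind the grasp point. The pads swing forward as they close: fully open they stand 13 mm farther back than shut.
Start: joints at [-1.316, 0.264, 1.604, -0, 1.274, -0.037], TCP at [0.194, -0.646, 0.231] pointing down, gripper open.
Joint ranges: [-2.63, 2.63], [-0.94, 2.18], [0.31, 2.57], [-1.31, 4.45], [0, 2.66], [-2.55, 2.55]. Speed limits (rad/s): [2.57, 2.57, 3.14, 3.14, 3.14, 3.14].

### API

Orientations are given as a unit quaternion [x, y, z, w].
In Python, from cell import r, viewer, job gives the robot as it stands.
- The arm moves only by the tool apply_moves, never from a script. Its arguments are lists of equal length, an entry for each row: "translation": the shift along the tool's x, y, z in cm, a list of three; "twist": the turn, a rotation vector about the tool's x, y, z in degrees, a list of three; "fingers": the gripper's target within -1 to 1 (fully open at 1, half-way at 0, shut at -1). A call has exactly 5 rows; each row is the pose to reach, as a shift and turn from the pose commanded when the call began, along the tool's axes at that moment; what a row does not reach only later rows make up. A row lasts 1/8 s, in which the tool goes at most 62.5 mm and 10.7 degrees, less where a joint would pass 70% of its speed; a pose out of reach is approached as far as the arm can. A call with a gripper value outside its range is refused whole. The fingers move at their own pace and stop on an object; "newtons" is the grip in N (left out, the last holds). Time passes only in rows, so rows that repeat a pose let the fingers close, or fill a call up. It gives the time, the measured TCP pose, the force and the opening at its end, in the units of the state.
- r.get_state(): the state, without advancing time (a new reading comes with each control period).
- viewer.capture(name): name is "side" or "top"; returns (picture, depth): 420x560x3 uint8, red, green, blue; 420x560 float32, m along the optical axis (not along the pixel's ray), 0 where there is no reading.
- viewer.get_calibration(name): a dict with "fovy" (degrees; the focal length in pixels is half the picture's height over the tangent of half this angle, whatever the lens; pixels are square), "cx", "cy" (the principal point, pixels), "origin" and "rotation" of the camera in the world. Camera axes: x right, y down, z forward; pixel columns grow to the right and rows downward; lengths in m; the calibration is good to about 2 mm. A picture is of the moment at which its call begins. get_calibration takes no time and is no camera call.
- job.finish_job(): hands the job in, once; it reports no verdict.
The state is a dict: "time": time; "joint_positions": joint angles; "qd": joint speeds; "joint_efforts": joint torques, N m; "eef_pos": TCP position; "eef_rot": TCP orientation; "ft_force": force on the tool from outside, world axes, zero at the start; "torque": the same for the moment, N m; "finger_gap": finger opening in m.
Only numpy, scipy, OpenCV 4.12 (cv2) and the standard library are available. Lean on these libraries where they do the work, as an engineer would, in place of code of your own. Each camera call takes 0.05 s, during which the arm holds its last target.

## Working session

There is one attempt and no reset: what is moved stays moved. The work goes in short steps, Python scripts to look and compute and a tool call to move; the robot and the scene stay as the last step left them, time stands still between calls to the robot, and variables do not carry over. Pictures are saved under pics/ and viewed, and the job is handed in when it is done.

Besides the shell and the picture viewer there is one more tool, called after ">>>" as name(argument=value, ...) on one line, values as JSON. apply_moves: Moves the arm, as the interface text tells. Its arguments: {"type":"object","properties":{"translation":{"type":"array","items":{"type":"array","items":{"type":"number"}}},"twist":{"type":"array","items":{"type":"array","items":{"type":"number"}}},"fingers":{"type":"array","items":{"type":"number"}},"newtons":{"type":"number"}},"required":["translation","twist","fingers"]}

```bash
mkdir -p pics; ls
python3 - <<'E'
from cell import r, viewer, job
import cv2,numpy as np
for n in ("side","top"):
    p,d=viewer.capture(n); cv2.imwrite(f"pics/{n}0.png",p[:,:,::-1]); np.save(f"{n}0.npy",d)
    c=viewer.get_calibration(n); print(n,c)
s=r.get_state(); print(s); print(r.grip_depth)
E
```

```text
pics
side {'fovy': 57.20561371234444, 'cx': 281.1633871902475, 'cy': 208.50095014619743, 'origin': array([ 0.52594749, -0.61165374,  0.43455294]), 'rotation': array([ 0.85446207, -0.02942273,  0.00639629, -0.51864049])}
top {'fovy': 57.08884669724067, 'cx': 280.17303280663447, 'cy': 206.02342050470256, 'origin': array([0.39672117, 0.08093517, 0.82637922]), 'rotation': array([ 0.73231705, -0.67258805,  0.07007142, -0.08016889])}
{'time': 0.1, 'joint_positions': array([-1.31588720e+00,  2.64669776e-01,  1.60523198e+00, -2.59384652e-05,
        1.27370275e+00, -3.68956204e-02]), 'qd': array([-0.00062117, -0.0005339 , -0.00301258,  0.00044797, -0.00044753,
        0.00030767]), 'joint_efforts': array([ 4.72672873e-04, -5.16704786e+01, -3.68589771e+01, -1.07469320e-04,
        6.26313573e-03, -1.92977853e-05]), 'eef_pos': array([ 0.19401175, -0.64583103,  0.23009489]), 'eef_rot': array([ 8.02398636e-01, -5.96787581e-01, -7.92216382e-04, -6.20023057e-04]), 'ft_force': array([-0.54650248, -0.16439899, -0.03520655]), 'torque': array([-0.04787164, -0.01932467,  0.02304217]), 'finger_gap': 0.08507730497072023}
0.0187
```

View pics/side0.png

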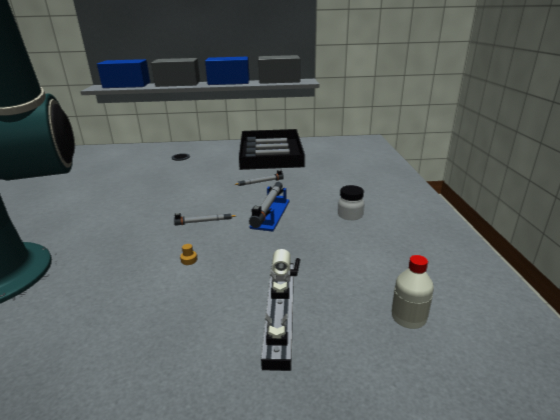

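View pics/top0.png

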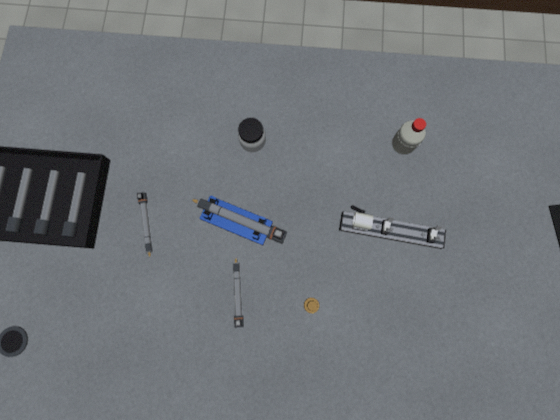

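```bash
cat > h.py <<'E'
import numpy as np,cv2
from scipy.spatial.transform import Rotation as R
from cell import r,viewer,job
def K(c): return 210/np.tan(np.radians(c["fovy"]/2))
def pts(n,d):
    c=viewer.get_calibration(n);f=K(c);v,u=np.mgrid[0:420,0:560]
    P=np.stack([(u-c["cx"])/f*d,(v-c["cy"])/f*d,d],-1)
    return P@R.from_quat(c["rotation"]).as_matrix().T+c["origin"]
def ray(n,u,v,z):
    c=viewer.get_calibration(n);f=K(c)
    w=R.from_quat(c["rotation"]).as_matrix()@np.array([(u-c["cx"])/f,(v-c["cy"])/f,1])
    o=c["origin"];return o+w*(z-o[2])/w[2]
def proj(n,P):
    c=viewer.get_calibration(n);f=K(c)
    q=(np.asarray(P)-c["origin"])@R.from_quat(c["rotation"]).as_matrix()
    return q[...,0]/q[...,2]*f+c["cx"],q[...,1]/q[...,2]*f+c["cy"]
E
python3 - <<'E'
from h import *
t=cv2.imread("pics/top0.png");s=cv2.imread("pics/side0.png")
a=cv2.resize(t[180:260,180:300],(780,520),interpolation=cv2.INTER_CUBIC)
b=cv2.resize(t[195:255,330:450],(780,390),interpolation=cv2.INTER_CUBIC)
cv2.imwrite("pics/a.png",a);cv2.imwrite("pics/b.png",b)
cv2.imwrite("pics/c.png",cv2.resize(s[160:240,230:330],(700,560),interpolation=cv2.INTER_CUBIC))
cv2.imwrite("pics/d.png",cv2.resize(s[240:370,220:340],(550,596),interpolation=cv2.INTER_CUBIC))
for n in("top","side"):
    d=np.load(n+"0.npy");P=pts(n,d);print(n,(d>0).mean())
    for (u,v) in ([(100,350),(240,220),(393,228)] if n=="top" else [(120,300),(268,205),(280,270)]): print(u,v,P[v,u],ray(n,u,v,0))
E
```

```text
top 0.9960714285714286
100 350 [0.24589209 0.43916326 0.00106442] [0.24569757 0.43962527 0.        ]
240 220 [0.52740759 0.17825218 0.05286301] [0.53633886 0.18490294 0.        ]
393 228 [ 0.54275559 -0.14031693  0.02246103] [ 0.54683571 -0.1464986   0.        ]
side 0.9959013605442177
120 300 [ 0.27343479 -0.0889077   0.00062337] [ 2.73072035e-01 -8.81567388e-02 -5.55111512e-17]
268 205 [0.53254928 0.15027597 0.04745814] [ 5.33358665e-01  2.43689184e-01 -5.55111512e-17]
280 270 [ 0.54646293 -0.08183021  0.04108489] [ 0.5486051  -0.02650744  0.        ]
```

View pics/a.png

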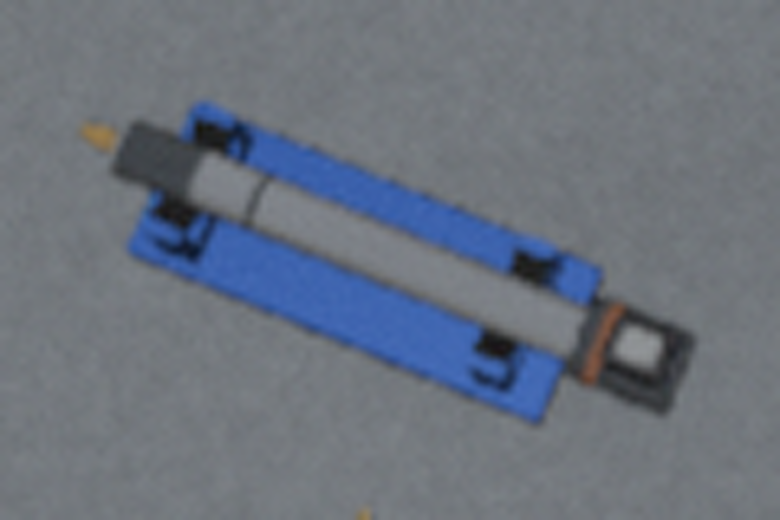

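View pics/b.png

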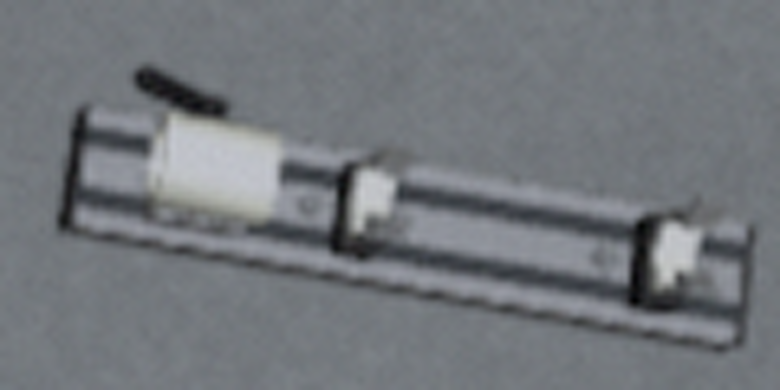

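View pics/c.png

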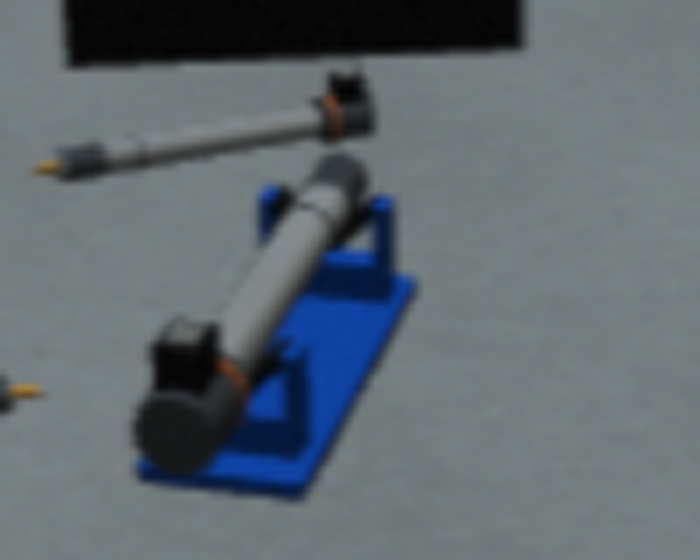

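View pics/d.png

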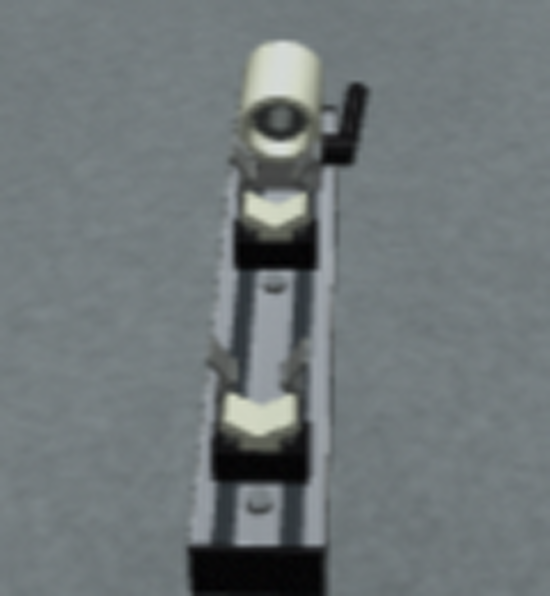

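```bash
cat > m.py <<'E'
from h import *
def line(Q):
    m=Q.mean(0);u,s,vt=np.linalg.svd(Q-m,full_matrices=False);d=vt[0];d=d*np.sign(d[1])
    t=(Q-m)@d;return m,d,t.min(),t.max()
def load(n,k):
    return cv2.imread(f"pics/{n}{k}.png")[:,:,::-1],np.load(f"{n}{k}.npy")
E
python3 - <<'E'
from m import *
for n in("top","side"):
    p,d=load(n,0);P=pts(n,d);hsv=cv2.cvtColor(p,cv2.COLOR_RGB2HSV)
    reg=(abs(P[...,0]-.53)<.12)&(abs(P[...,1]-.18)<.13)
    blue=(hsv[...,0]>105)&(hsv[...,0]<130)&(hsv[...,1]>120)
    print(n,"noise",P[...,2][(abs(P[...,0]-.35)<.05)&(abs(P[...,1]+.15)<.05)].std())
    # blue base plate rect
    b=reg&blue&(P[...,2]<.02); Q=P[b]; 
    if len(Q)>10:
        rc=cv2.minAreaRect(Q[:,:2].astype(np.float32));print(" base",rc, np.median(Q[:,2]))
    top=reg&(P[...,2]>.044)&~blue
    Q=P[top]; m,dd,a,c=line(Q);print(" inj>44",len(Q),m,dd,a,c,np.degrees(np.arctan2(dd[1],dd[0])))
    reg=(abs(P[...,0]-.545)<.08)&(abs(P[...,1]+.145)<.17)
    Q=P[reg&(P[...,2]>.012)&(P[...,2]<.027)]
    print(" prof",len(Q),line(Q),cv2.minAreaRect(Q[:,:2].astype(np.float32)))
    Q=P[reg&(P[...,2]>.035)]; 
    for y0 in np.arange(-.24,0.0,.01):
        q=Q[(Q[:,1]>=y0)&(Q[:,1]<y0+.01)]
        if len(q): print("  %.2f n%d x %.4f..%.4f mean %.4f zmax %.4f"%(y0,len(q),q[:,0].min(),q[:,0].max(),q[:,0].mean(),q[:,2].max()))
E
```

```text
top noise 0.0013554533060830697
 base ((0.5357662439346313, 0.19426527619361877), (0.15120865404605865, 0.056547246873378754), 72.66405487060547) 0.008350718112941469
 inj>44 918 [0.52666956 0.17121897 0.05182078] [ 0.31213871  0.94890344 -0.04638626] -0.09033717947563973 0.11668062778539706 71.79154714270602
 prof 1451 (array([ 0.53690185, -0.14625644,  0.02000431]), array([ 8.69177998e-02,  9.96215402e-01, -4.11337996e-04]), np.float64(-0.10518894690176316), np.float64(0.11610122440503284)) ((0.5400123000144958, -0.14112484455108643), (0.22114907205104828, 0.041261252015829086), 84.35894012451172)
  -0.23 n31 x 0.5185..0.5471 mean 0.5362 zmax 0.0695
  -0.22 n94 x 0.5178..0.5466 mean 0.5325 zmax 0.0693
  -0.13 n72 x 0.5266..0.5571 mean 0.5444 zmax 0.0690
  -0.12 n40 x 0.5278..0.5562 mean 0.5412 zmax 0.0677
  -0.09 n61 x 0.5305..0.5606 mean 0.5443 zmax 0.0676
  -0.08 n84 x 0.5306..0.5709 mean 0.5440 zmax 0.0678
  -0.07 n87 x 0.5318..0.5763 mean 0.5473 zmax 0.0674
  -0.06 n102 x 0.5331..0.5793 mean 0.5506 zmax 0.0694
  -0.05 n6 x 0.5743..0.5786 mean 0.5763 zmax 0.0443
side noise 0.000
[... 406 characters left out ...]
64(-0.06867650976937838), np.float64(0.15306658553247451)) ((0.5454631447792053, -0.14327582716941833), (0.22143995761871338, 0.04675000533461571), 84.10212707519531)
  -0.23 n188 x 0.5193..0.5489 mean 0.5343 zmax 0.0685
  -0.22 n105 x 0.5194..0.5492 mean 0.5336 zmax 0.0690
  -0.14 n25 x 0.5390..0.5568 mean 0.5490 zmax 0.0693
  -0.13 n159 x 0.5290..0.5590 mean 0.5437 zmax 0.0688
  -0.12 n24 x 0.5292..0.5544 mean 0.5397 zmax 0.0683
  -0.10 n14 x 0.5514..0.5596 mean 0.5573 zmax 0.0663
  -0.09 n230 x 0.5329..0.5620 mean 0.5470 zmax 0.0668
  -0.08 n86 x 0.5334..0.5747 mean 0.5518 zmax 0.0667
  -0.07 n81 x 0.5356..0.5809 mean 0.5566 zmax 0.0670
  -0.06 n57 x 0.5360..0.5818 mean 0.5607 zmax 0.0666
```

Run:
```python
from m import *
for n in("top","side"):
    p,d=load(n,0);P=pts(n,d);hsv=cv2.cvtColor(p,cv2.COLOR_RGB2HSV).astype(int)
    reg=(abs(P[...,0]-.53)<.12)&(abs(P[...,1]-.17)<.15)
    u=np.array([.309,.951]);w=np.array([.951,-.309]);o=np.array([.5267,.1712])
    blue=(hsv[...,0]>105)&(hsv[...,0]<130)&(hsv[...,1]>120)
    M=reg&(P[...,2]>.036)&~blue
    Q=P[M];H=hsv[M];s=(Q[:,:2]-o)@u;t=(Q[:,:2]-o)@w
    print(n,"s range",s.min(),s.max())
    C=[]
    for a in np.arange(-.12,.13,.01):
        k=(s>=a)&(s<a+.01)
        if k.sum()>3:
            print("%.3f n%d t %.4f %.4f mid %.4f zmax %.4f V%.0f"%(a,k.sum(),t[k].min(),t[k].max(),(t[k].min()+t[k].max())/2,Q[k,2].max(),np.median(H[k,2])))
    br=reg&(hsv[...,0]<25)&(hsv[...,1]>110)
    q=P[br];ss=(q[:,:2]-o)@u; k=ss>.08; print("brass tip s",ss[k].min() if k.any() else 0,ss[k].max() if k.any() else 0, [proj(n,x) for x in q[k][:3]]); k=ss<-.04;k&=ss>-.1;print("orange ring s",ss[k].min(),ss[k].max(),k.sum())
    # guard ends
    reg=(abs(P[...,0]-.55)<.05)&(abs(P[...,1]+.08)<.07)
    g=reg&(P[...,2]>.055)&(hsv[...,2]>150)&(hsv[...,1]<70)
    cu=np.array([.0976,.9952]);q=P[g];ss=(q[:,:2]-np.array([.5379,-.163]))@cu;tt=(q[:,:2]-np.array([.5379,-.163]))@np.array([cu[1],-cu[0]])
    print("guard s",np.percentile(ss,[0,1,50,99,100]),"clip/guard hist",np.histogram(ss,bins=np.arange(.03,.13,.005)))
    k=ss>.065;print(" guard t",tt[k].min(),tt[k].max(),q[k,2].max())
    p2=p.copy()
```

```text
top s range -0.09036472602885821 0.11650720824742877
-0.100 n6 t -0.0071 0.0088 mid 0.0009 zmax 0.0535 V96
-0.090 n71 t -0.0122 0.0146 mid 0.0012 zmax 0.0713 V66
-0.080 n68 t -0.0127 0.0142 mid 0.0007 zmax 0.0720 V78
-0.070 n62 t -0.0129 0.0143 mid 0.0007 zmax 0.0719 V90
-0.060 n50 t -0.0116 0.0141 mid 0.0012 zmax 0.0580 V87
-0.050 n43 t -0.0084 0.0099 mid 0.0008 zmax 0.0532 V132
-0.040 n70 t -0.0150 0.0180 mid 0.0015 zmax 0.0529 V112
-0.030 n54 t -0.0147 0.0172 mid 0.0012 zmax 0.0531 V128
-0.020 n45 t -0.0080 0.0103 mid 0.0011 zmax 0.0531 V132
-0.010 n42 t -0.0076 0.0096 mid 0.0010 zmax 0.0543 V133
-0.000 n42 t -0.0082 0.0097 mid 0.0007 zmax 0.0545 V133
0.010 n44 t -0.0077 0.0099 mid 0.0011 zmax 0.0553 V133
0.020 n41 t -0.0080 0.0101 mid 0.0010 zmax 0.0523 V132
0.030 n43 t -0.0079 0.0095 mid 0.0008 zmax 0.0530 V133
0.040 n43 t -0.0083 0.0098 mid 0.0007 zmax 0.0526 V133
0.050 n41 t -0.0083 0.0097 mid 0.0007 zmax 0.0546 V120
0.060 n41 t -0.0088 0.0096 mid 0.0004 zmax 0.0537 V134
0.070 n68 t -0.0155 0.0226 mid 0.0035 zmax 0.0537 V82
0.080 n59 t -0.0140 0.0165 mid 0.0012 zmax 0.0543 V71
[... 1752 characters left out ...]
.060 n15 t 0.0013 0.0139 mid 0.0076 zmax 0.0530 V128
0.070 n31 t -0.0138 0.0195 mid 0.0029 zmax 0.0534 V57
0.080 n20 t -0.0124 0.0277 mid 0.0076 zmax 0.0534 V64
0.090 n16 t -0.0001 0.0141 mid 0.0070 zmax 0.0532 V64
brass tip s 0 0 []
orange ring s -0.07637640328607274 -0.06166979019133283 9
guard s [0.07222063 0.07445631 0.09066867 0.11008789 0.11074425] clip/guard hist (array([ 0,  0,  0,  0,  0,  0,  0,  0,  4, 28, 30, 24, 24, 28, 23, 18,  3,
        0,  0]), array([0.03 , 0.035, 0.04 , 0.045, 0.05 , 0.055, 0.06 , 0.065, 0.07 ,
       0.075, 0.08 , 0.085, 0.09 , 0.095, 0.1  , 0.105, 0.11 , 0.115,
       0.12 , 0.125]))
 guard t -0.011164116437841737 0.014501776155405948 0.06697419256258025
```

```bash
cat > g.py <<'E'
import sys
from h import *
# usage: g.py x y z jawangle_deg : shift in tool cm and twist deg from the measured pose (target tool straight down)
def go(x,y,z,a):
    s=r.get_state();T=R.from_quat(s["eef_rot"])
    a=np.radians(a);X=np.array([np.cos(a),np.sin(a),0]);Z=np.array([0,0,-1.]);G=R.from_matrix(np.stack([X,np.cross(Z,X),Z],1))
    print("t",round(s["time"],3),"pos",s["eef_pos"].round(4),"F",s["ft_force"].round(2),"M",s["torque"].round(2),"gap",s["finger_gap"].round(4))
    print("shift cm",(T.inv().apply(np.array([x,y,z])-s["eef_pos"])*100).round(2),"twist",np.degrees((T.inv()*G).as_rotvec()).round(2))
go(*map(float,sys.argv[1:5]))
E
python3 g.py .5374 .2009 .12 -17.8
```

```text
Traceback (most recent call last):
  File "g.py", line 9, in <module>
    go(*map(float,sys.argv[1:5]))
    ~~^^^^^^^^^^^^^^^^^^^^^^^^^^^
  File "g.py", line 7, in go
    print("t",round(s["time"],3),"pos",s["eef_pos"].round(4),"F",s["ft_force"].round(2),"M",s["torque"].round(2),"gap",s["finger_gap"].round(4))
                                                                                                                       ^^^^^^^^^^^^^^^^^^^^^
AttributeError: 'float' object has no attribute 'round'
```

```bash
sed -i 's/s\["finger_gap"\].round(4)/round(s["finger_gap"],4)/' g.py; python3 g.py .5374 .2009 .12 -17.8
```

```text
t 0.1 pos [ 0.194  -0.6458  0.2301] F [-0.55 -0.16 -0.04] M [-0.05 -0.02  0.02] gap 0.0851
shift cm [-71.19 -57.25  11.16] twist [ -0.06   0.1  -55.48]
```

Candidates in the top view are the injector on the blue rest (240,220), loose ones at (145,222) and (238,295), and the tray ones at about (20–75,200). The rest one is the largest, with a measured length of 208 mm. The close crop confirms it, with the brass nozzle at (195,201) and the connector head at (278,235). The cradle is at (393,230), with its guard at (363,222).

>>> apply_moves(translation=[[-3,-2.4,0],[-7.5,-6,0],[-12,-9.7,0],[-16.5,-13.3,0],[-21,-17,0]], twist=[[0,0,-3],[0,0,-6],[0,0,-10],[0,0,-13],[0,0,-16]], fingers=[1,1,1,1,1])

```text
time: 0.72
eef_pos: [0.2968, -0.3944, 0.2308]
eef_rot: [0.878, -0.479, -0.0, -0.0]
ft_force: [0.6, 0.1, 0.4]
finger_gap: 0.0858
```

```bash
python3 g.py .5374 .2009 .12 -17.8
```

```text
t 0.725 pos [ 0.2968 -0.3944  0.2308] F [0.65 0.12 0.37] M [-0.01 -0.05  0.01] gap 0.0858
shift cm [-37.02 -52.46  11.11] twist [-3.000e-02  3.000e-02 -3.942e+01]
```

>>> apply_moves(translation=[[-3,-4.3,0],[-6.2,-8.7,0],[-9.3,-13.2,0],[-12.5,-17.7,0],[-15.5,-22,0]], twist=[[0,0,-3.5],[0,0,-7],[0,0,-10.5],[0,0,-14],[0,0,-18]], fingers=[1,1,1,1,1])

```text
time: 1.35
eef_pos: [0.398, -0.1453, 0.2311]
eef_rot: [0.942, -0.335, 0.0, -0.0]
ft_force: [1.2, 0.0, 0.2]
finger_gap: 0.0854
```

```bash
python3 g.py .5374 .2009 .12 -17.8
```

```text
t 1.35 pos [ 0.398  -0.1453  0.2311] F [1.21 0.05 0.2 ] M [ 0.02 -0.08 -0.01] gap 0.0854
shift cm [-11.05 -35.65  11.11] twist [ -0.    -0.   -21.36]
```

>>> apply_moves(translation=[[-1.5,-4.8,0],[-3,-10,1],[-4.7,-15.2,3],[-6.4,-20.5,5],[-8,-25.5,7]], twist=[[0,0,-4],[0,0,-8],[0,0,-12],[0,0,-17],[0,0,-21.4]], fingers=[1,1,1,1,1])

```text
time: 1.98
eef_pos: [0.4976, 0.1028, 0.1605]
eef_rot: [0.988, -0.154, 0.0, 0.0]
ft_force: [0.2, -0.7, 1.0]
finger_gap: 0.0853
```

```bash
python3 g.py .5374 .2009 .10 -17.8
```

```text
t 1.975 pos [0.4976 0.1028 0.1605] F [ 0.18 -0.67  0.99] M [-0.    0.03  0.01] gap 0.0853
shift cm [  0.81 -10.55   6.05] twist [ 0.01 -0.01  0.1 ]
```

>>> apply_moves(translation=[[0.3,-4,0.5],[0.6,-8,2.5],[0.8,-10.5,5],[0.8,-10.55,6],[0.8,-10.55,6]], twist=[[0,0,0],[0,0,0],[0,0,0],[0,0,0],[0,0,0]], fingers=[1,1,1,1,1])

```text
time: 2.6
eef_pos: [0.536, 0.198, 0.0999]
eef_rot: [0.988, -0.155, -0.002, 0.001]
ft_force: [0.9, -0.5, 0.0]
finger_gap: 0.0854
```

```bash
python3 g.py .5374 .2009 .022 -17.8;  python3 - <<'E'
from h import *
p,d=viewer.capture("side");cv2.imwrite("pics/s1.png",cv2.resize(p[100:310,160:440,::-1],(784,588)))
E
```

```text
t 2.6 pos [0.536  0.198  0.0999] F [ 0.86 -0.55  0.02] M [-0.    0.    0.02] gap 0.0854
shift cm [ 0.07 -0.34  7.79] twist [ 0.13  0.15 -0.07]
```

View pics/s1.png

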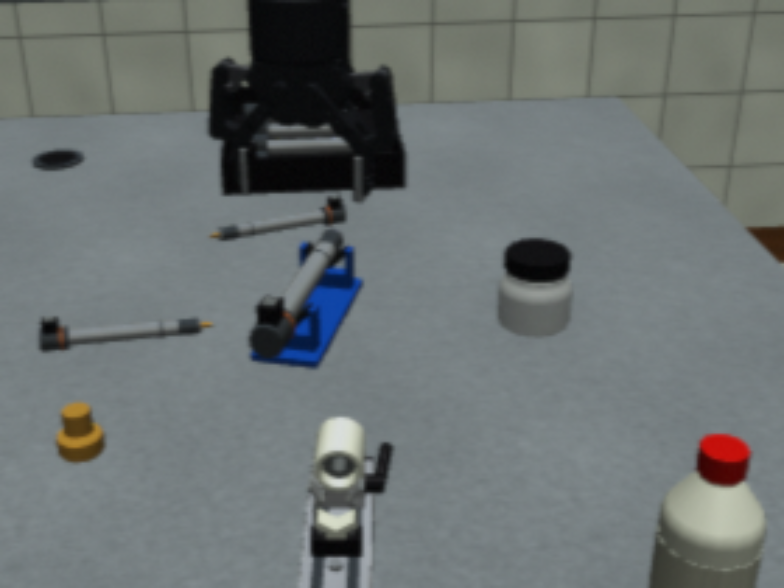

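>>> apply_moves(translation=[[0,0,1.5],[0,0,3.5],[0,0,5],[0,0,6],[0,0,6]], twist=[[0,0,0],[0,0,0],[0,0,0],[0,0,0],[0,0,0]], fingers=[1,1,1,1,1])

```text
time: 3.28
eef_pos: [0.5364, 0.1985, 0.0399]
eef_rot: [0.988, -0.155, -0.001, 0.001]
ft_force: [-0.8, 0.4, 0.5]
finger_gap: 0.0852
```

```bash
python3 g.py .5374 .2009 .022 -17.8;  python3 - <<'E'
from h import *
p,d=viewer.capture("top");cv2.imwrite("pics/t1.png",cv2.resize(p[150:290,160:340,::-1],(756,588)))
p,d=viewer.capture("side");cv2.imwrite("pics/s2.png",cv2.resize(p[130:250,220:380,::-1],(784,588)))
E
```

```text
t 3.275 pos [0.5364 0.1985 0.0399] F [-0.76  0.41  0.49] M [-0.01  0.06  0.02] gap 0.0852
shift cm [ 0.02 -0.26  1.78] twist [ 0.09  0.12 -0.08]
```

View pics/s2.png

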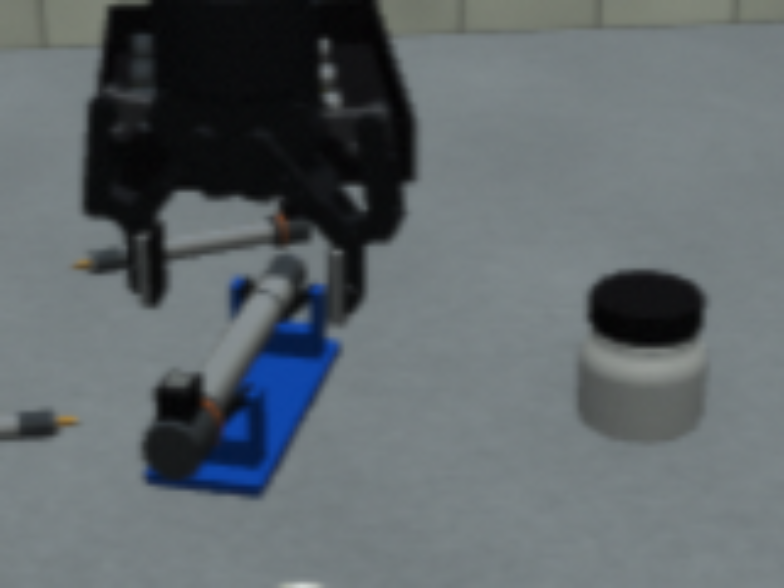

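View pics/t1.png

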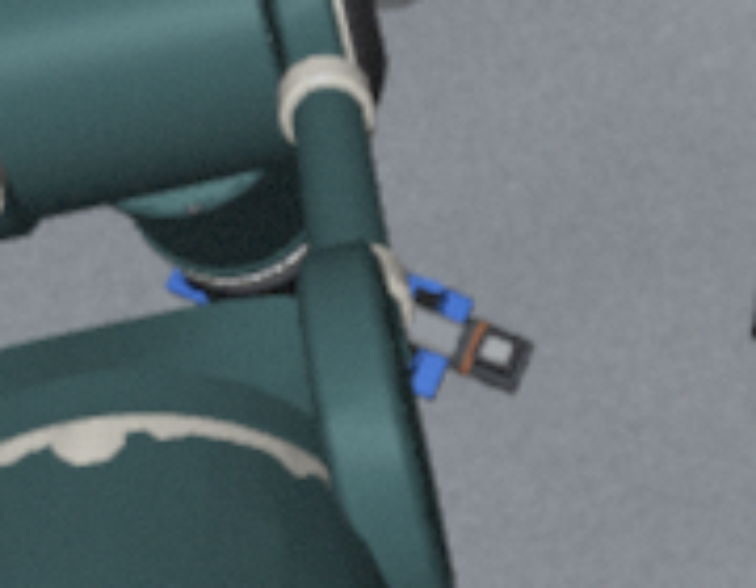

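>>> apply_moves(translation=[[0,-0.15,0.8],[0,-0.26,1.5],[0,-0.26,1.8],[0,-0.26,1.8],[0,-0.26,1.8]], twist=[[0,0,0],[0,0,0],[0,0,0],[0,0,0],[0,0,0]], fingers=[1,1,1,0,-0.3], newtons=30)

```text
time: 4.0
eef_pos: [0.5383, 0.2014, 0.0234]
eef_rot: [0.988, -0.155, 0.0, -0.0]
ft_force: [-0.4, 0.5, -0.4]
finger_gap: 0.0515
```

```bash
python3 g.py .5374 .2009 .022 -17.8
```

```text
t 4.0 pos [0.5383 0.2014 0.0234] F [-0.4   0.45 -0.39] M [-0.02  0.01 -0.04] gap 0.0515
shift cm [-0.07  0.07  0.14] twist [-0.01 -0.01 -0.08]
```

>>> apply_moves(translation=[[0,0,0.1],[0,0,0.1],[0,0,0.1],[0,0,0.1],[0,0,0.1]], twist=[[0,0,0],[0,0,0],[0,0,0],[0,0,0],[0,0,0]], fingers=[-0.4,-0.5,-0.6,-1,-1], newtons=30)

```text
time: 4.62
eef_pos: [0.539, 0.2012, 0.0226]
eef_rot: [0.988, -0.155, 0.001, -0.0]
ft_force: [2.9, -2.1, -1.1]
finger_gap: 0.0178
```

```bash
python3 g.py .5374 .2009 .022 -17.8
```

```text
t 4.625 pos [0.539  0.2012 0.0226] F [ 2.85 -2.07 -1.1 ] M [-0.3  -0.54  0.02] gap 0.0178
shift cm [-0.14  0.08  0.06] twist [-0.03 -0.08 -0.08]
```

>>> apply_moves(translation=[[0,0,0],[0,0,0],[0,0,0],[0,0,0],[0,0,0]], twist=[[0,0,0],[0,0,0],[0,0,0],[0,0,0],[0,0,0]], fingers=[-1,-1,-1,-1,-1], newtons=70)

```text
time: 5.25
eef_pos: [0.5389, 0.2013, 0.0227]
eef_rot: [0.988, -0.155, 0.001, -0.0]
ft_force: [4.3, -3.4, 1.4]
finger_gap: 0.0167
```

```bash
python3 g.py .5374 .2009 .022 -17.8;  python3 - <<'E'
from h import *
p,d=viewer.capture("side");cv2.imwrite("pics/s3.png",cv2.resize(p[130:250,220:380,::-1],(784,588)))
E
```

```text
t 5.25 pos [0.5389 0.2013 0.0227] F [ 4.32 -3.4   1.41] M [-0.43 -0.76  0.09] gap 0.0167
shift cm [-0.13  0.09  0.07] twist [-0.03 -0.08 -0.07]
```

View pics/s3.png

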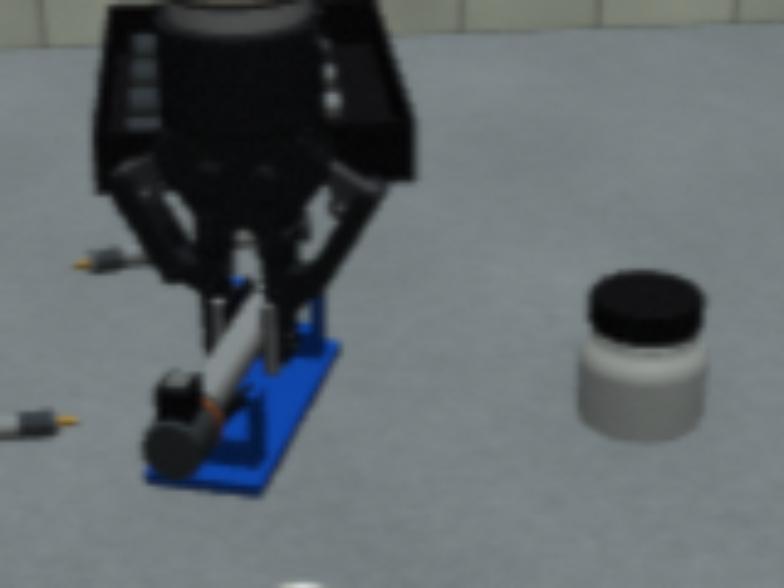

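>>> apply_moves(translation=[[0,0,-0.3],[0,0,-0.8],[0,0,-1.5],[0,0,-2.5],[0,0,-3.5]], twist=[[0,0,0],[0,0,0],[0,0,0],[0,0,0],[0,0,0]], fingers=[-1,-1,-1,-1,-1], newtons=90)

```text
time: 5.92
eef_pos: [0.538, 0.2014, 0.058]
eef_rot: [0.988, -0.155, -0.0, -0.0]
ft_force: [-0.6, -0.6, -4.9]
finger_gap: 0.0163
```

```bash
python3 g.py .5374 .2009 .16 -17.8;  python3 - <<'E'
from h import *
p,d=viewer.capture("side");cv2.imwrite("pics/s4.png",cv2.resize(p[110:250,220:380,::-1],(672,588)));cv2.imwrite("pics/side4.png",p[:,:,::-1]);np.save("side4.npy",d)
E
```

```text
t 5.925 pos [0.538  0.2014 0.058 ] F [-0.59 -0.65 -4.92] M [ 0.08 -0.08  0.04] gap 0.0163
shift cm [ -0.05   0.07 -10.2 ] twist [-0.    0.02 -0.08]
```

View pics/s4.png

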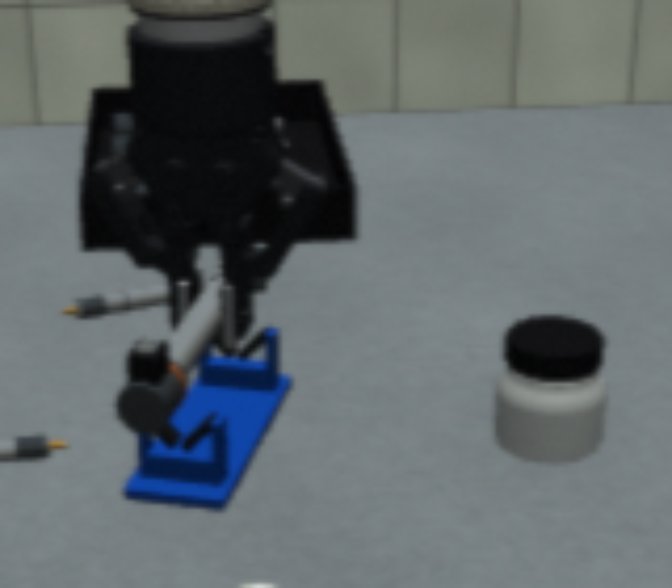

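>>> apply_moves(translation=[[0,0,-2.5],[0,0.5,-5.5],[0,2,-8],[0,5,-9.5],[0,9,-10]], twist=[[0,0,0],[0,0,0],[0,0,0],[0,0,-1],[0,0,-3]], fingers=[-1,-1,-1,-1,-1])

```text
time: 6.6
eef_pos: [0.5116, 0.1156, 0.1595]
eef_rot: [0.992, -0.128, 0.002, -0.001]
ft_force: [1.0, -0.7, -4.1]
finger_gap: 0.0163
```

```bash
python3 g.py .5370 -.1792 .15 -5.5
```

```text
t 6.6 pos [0.5116 0.1156 0.1595] F [ 1.01 -0.68 -4.07] M [ 0.04  0.01 -0.03] gap 0.0163
shift cm [ 9.95 27.87  0.93] twist [-0.08 -0.2  -9.25]
```

>>> apply_moves(translation=[[1.3,4,0],[3,8.5,0],[4.8,13.5,0.2],[6.5,18.5,0.4],[8,22.5,0.6]], twist=[[0,0,-2],[0,0,-4],[0,0,-6],[0,0,-8],[0,0,-9.2]], fingers=[-1,-1,-1,-1,-1])

```text
time: 7.22
eef_pos: [0.53, -0.1243, 0.1518]
eef_rot: [0.999, -0.05, 0.0, 0.0]
ft_force: [2.1, 0.8, -4.8]
finger_gap: 0.0168
```

```bash
python3 g.py .5370 -.1792 .12 -5.5
```

```text
t 7.225 pos [ 0.53   -0.1243  0.1518] F [ 2.05  0.79 -4.8 ] M [ 0.09 -0.03  0.01] gap 0.0168
shift cm [1.24 5.39 3.18] twist [ 0.01 -0.04 -0.19]
```

>>> apply_moves(translation=[[0.7,3,0],[1.1,5,0],[1.24,5.5,1],[1.24,5.4,2.5],[1.24,5.4,3.2]], twist=[[0,0,-0.2],[0,0,-0.2],[0,0,-0.2],[0,0,-0.2],[0,0,-0.2]], fingers=[-1,-1,-1,-1,-1])

```text
time: 7.85
eef_pos: [0.5356, -0.1755, 0.1169]
eef_rot: [0.999, -0.047, -0.002, -0.001]
ft_force: [0.0, 0.4, -4.7]
finger_gap: 0.0166
```

```bash
python3 - <<'E'
from h import *
for n in("side","top"):
    p,d=viewer.capture(n);cv2.imwrite(f"pics/{n}5.png",p[:,:,::-1]);np.save(f"{n}5.npy",d)
    a=(p[100:380,150:430] if n=="side" else p[130:330,290:560]);cv2.imwrite(f"pics/{n}5c.png",cv2.resize(a[:,:,::-1],None,fx=2.1 if n=="side" else 2.8,fy=2.1 if n=="side" else 2.8))
E
python3 g.py .5370 -.1792 .065 -5.5
```

```text
t 7.95 pos [ 0.5357 -0.1757  0.1172] F [-0.38  0.97 -4.04] M [ 0.13 -0.05  0.  ] gap 0.0162
shift cm [0.19 0.35 5.22] twist [-0.07  0.21  0.09]
```

View pics/side5c.png

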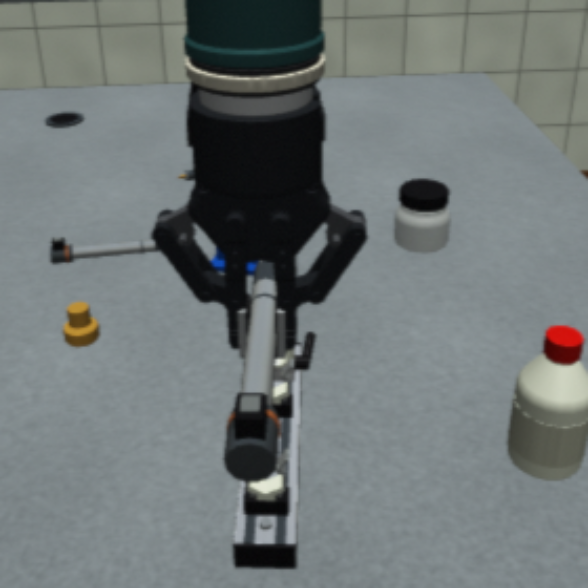

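View pics/top5c.png

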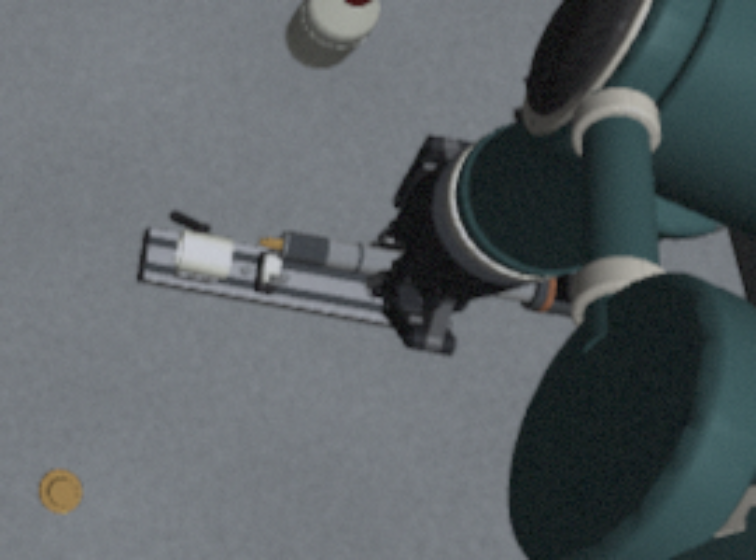

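Run:
```python
from m import *
C=np.array([.5379,-.163]);a=np.radians(84.5);u=np.array([np.cos(a),np.sin(a)]);w=np.array([u[1],-u[0]])
tcp=np.array([.5357,-.1757]);print("tcp s,t",(tcp-C)@u,(tcp-C)@w)
for n in("top","side"):
    p,d=load(n,5);P=pts(n,d);hsv=cv2.cvtColor(np.ascontiguousarray(p),cv2.COLOR_RGB2HSV).astype(int)
    s=(P[...,:2]-C)@u;t=(P[...,:2]-C)@w
    M=(abs(t)<.02)&(s>-.18)&(s<.1)&(P[...,2]>.115)&(P[...,2]<.172)
    S,T,Z=s[M],t[M],P[M][:,2]
    print(n,S.min(),S.max())
    for b in np.arange(-.16,.1,.01):
        k=(S>=b)&(S<b+.01)
        if k.sum()>3: print("%.2f n%d t %.4f %.4f mid %.4f z99 %.4f"%(b,k.sum(),T[k].min(),T[k].max(),(T[k].min()+T[k].max())/2,np.percentile(Z[k],95)))
```

```text
tcp s,t -0.012852392374807661 -0.0009726305794010392
top -0.12827896512082987 0.07346209587381601
-0.13 n13 t -0.0151 -0.0102 mid -0.0126 z99 0.1436
-0.12 n83 t -0.0154 0.0057 mid -0.0049 z99 0.1617
-0.11 n92 t -0.0158 0.0028 mid -0.0065 z99 0.1502
-0.10 n33 t -0.0110 -0.0017 mid -0.0063 z99 0.1436
-0.09 n17 t -0.0115 -0.0069 mid -0.0092 z99 0.1422
-0.02 n16 t 0.0005 0.0078 mid 0.0042 z99 0.1534
-0.01 n146 t -0.0197 0.0195 mid -0.0001 z99 0.1672
0.00 n61 t -0.0190 0.0161 mid -0.0015 z99 0.1616
0.01 n59 t -0.0118 0.0067 mid -0.0026 z99 0.1466
0.02 n58 t -0.0117 0.0060 mid -0.0028 z99 0.1464
0.03 n59 t -0.0124 0.0060 mid -0.0032 z99 0.1469
0.04 n60 t -0.0124 0.0064 mid -0.0030 z99 0.1469
0.05 n73 t -0.0122 0.0059 mid -0.0032 z99 0.1468
0.06 n22 t -0.0064 0.0004 mid -0.0030 z99 0.1403
0.07 n6 t -0.0045 -0.0002 mid -0.0024 z99 0.1399
side -0.13701830941881757 0.05636316810589593
-0.14 n593 t -0.0134 0.0138 mid 0.0002 z99 0.1605
-0.13 n171 t -0.0141 0.0137 mid -0.0002 z99 0.1641
-0.12 n133 t -0.0143 0.0142 mid -0.0000 z99 0.1638
-0.11 n28 t -0.0144 0.0142 mid -0.0001 z99 0.1471
-0.10 n11 t -0.0005 0.0089 mid 0.0042 z99 0.1441
-0.09 n72 t -0.0085 0.0087 mid 0.0001 z99 0.1455
-0.08 n82 t -0.0092 0.0094 mid 0.0001 z99 0.1454
-0.07 n75 t -0.0095 0.0091 mid -0.0002 z99 0.1454
-0.06 n70 t -0.0094 0.0087 mid -0.0004 z99 0.1456
-0.05 n68 t -0.0090 0.0094 mid 0.0002 z99 0.1459
-0.04 n65 t -0.0095 0.0090 mid -0.0002 z99 0.1461
-0.03 n503 t -0.0199 0.0196 mid -0.0001 z99 0.1693
-0.02 n114 t -0.0200 0.0193 mid -0.0004 z99 0.1582
-0.01 n71 t -0.0106 0.0082 mid -0.0012 z99 0.1662
0.00 n44 t -0.0082 0.0063 mid -0.0009 z99 0.1469
0.01 n41 t -0.0088 0.0072 mid -0.0008 z99 0.1465
0.02 n43 t -0.0097 0.0069 mid -0.0014 z99 0.1466
0.03 n39 t -0.0097 0.0050 mid -0.0024 z99 0.1470
0.04 n31 t -0.0091 0.0046 mid -0.0022 z99 0.1473
0.05 n15 t -0.0095 0.0027 mid -0.0034 z99 0.1469
```

```bash
python3 g.py .5375 -.1815 .062 -5.8
```

```text
t 7.95 pos [ 0.5357 -0.1757  0.1172] F [-0.38  0.97 -4.04] M [ 0.13 -0.05  0.  ] gap 0.0162
shift cm [0.26 0.57 5.52] twist [-0.07  0.22  0.39]
```

>>> apply_moves(translation=[[0.2,0.45,0.5],[0.26,0.57,1.5],[0.26,0.57,2.5],[0.26,0.57,3.2],[0.26,0.57,3.5]], twist=[[0,0,0.3],[0,0,0.4],[0,0,0.4],[0,0,0.4],[0,0,0.4]], fingers=[-1,-1,-1,-1,-1], newtons=100)

```text
time: 8.57
eef_pos: [0.5386, -0.183, 0.0833]
eef_rot: [0.999, -0.051, -0.001, -0.0]
ft_force: [1.3, 0.2, -4.5]
finger_gap: 0.016
```

```bash
python3 g.py .5375 -.1815 .062 -5.8
```

```text
t 8.575 pos [ 0.5386 -0.183   0.0833] F [ 1.31  0.24 -4.45] M [ 0.09 -0.06 -0.03] gap 0.016
shift cm [-0.12 -0.14  2.13] twist [-0.02  0.08 -0.09]
```

>>> apply_moves(translation=[[-0.1,-0.12,0.5],[-0.1,-0.12,1],[-0.1,-0.12,1.5],[-0.1,-0.12,1.8],[-0.1,-0.12,1.8]], twist=[[0,0,-0.1],[0,0,-0.1],[0,0,-0.1],[0,0,-0.1],[0,0,-0.1]], fingers=[-1,-1,-1,-1,-1])

```text
time: 9.2
eef_pos: [0.538, -0.1818, 0.0659]
eef_rot: [0.999, -0.05, -0.0, -0.0]
ft_force: [0.4, -0.0, -4.4]
finger_gap: 0.0163
```

```bash
python3 - <<'E'
from h import *
for n in("side","top"):
    p,d=viewer.capture(n);cv2.imwrite(f"pics/{n}6.png",p[:,:,::-1]);np.save(f"{n}6.npy",d)
    a=(p[200:380,200:380] if n=="side" else p[180:270,320:460]);k=3.2 if n=="side" else 5
    cv2.imwrite(f"pics/{n}6c.png",cv2.resize(a[:,:,::-1],None,fx=k,fy=k,interpolation=cv2.INTER_CUBIC))
E
python3 g.py .5375 -.1815 .058 -5.8
```

```text
t 9.3 pos [ 0.5384 -0.182   0.0664] F [-0.27  0.3  -4.2 ] M [ 0.04 -0.03 -0.03] gap 0.0165
shift cm [-0.09 -0.04  0.84] twist [ 0.   -0.01  0.02]
```

View pics/side6c.png

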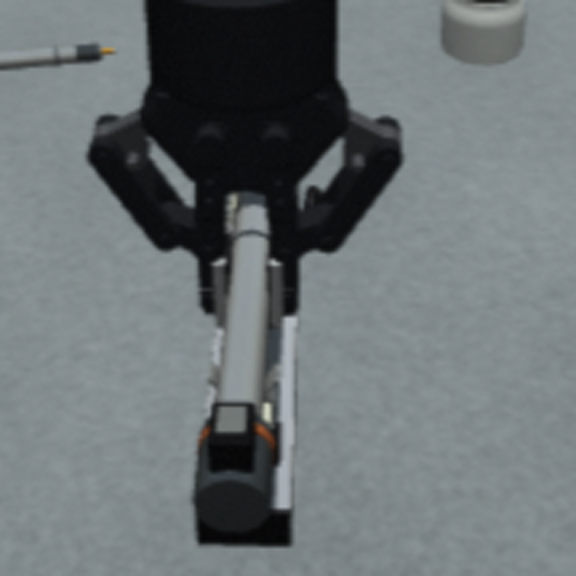

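View pics/top6c.png

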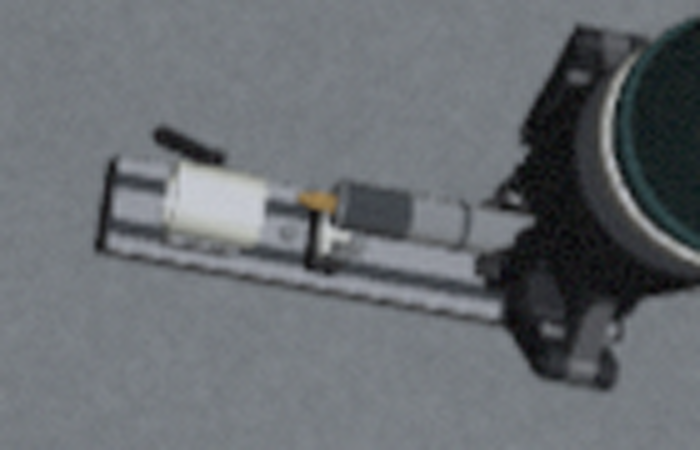

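```bash
cat > ax.py <<'E'
import sys
from m import *
def ax(k,tcp,zlo,zhi):
    C=np.array([.5379,-.163]);a=np.radians(84.5);u=np.array([np.cos(a),np.sin(a)]);w=np.array([u[1],-u[0]])
    tcp=np.array(tcp);print("tcp s,t",((tcp-C)@u).round(4),((tcp-C)@w).round(4))
    for n in("top","side"):
        p,d=load(n,k);P=pts(n,d)
        s=(P[...,:2]-C)@u;t=(P[...,:2]-C)@w
        M=(abs(t)<.02)&(s>-.19)&(s<.12)&(P[...,2]>zlo)&(P[...,2]<zhi)
        S,T,Z=s[M],t[M],P[M][:,2]
        print(n,S.min(),S.max())
        for b in np.arange(-.17,.12,.01):
            k2=(S>=b)&(S<b+.01)
            if k2.sum()>3: print("%.2f n%d t %.4f %.4f mid %.4f z95 %.4f"%(b,k2.sum(),T[k2].min(),T[k2].max(),(T[k2].min()+T[k2].max())/2,np.percentile(Z[k2],95)))
ax(int(sys.argv[1]),list(map(float,sys.argv[2:4])),float(sys.argv[4]),float(sys.argv[5]))
E
python3 ax.py 6 .5384 -.182 .072 .125
```

```text
tcp s,t -0.0189 0.0023
top -0.12401666483978077 0.06700861454219997
-0.13 n7 t -0.0126 -0.0080 mid -0.0103 z95 0.0938
-0.12 n49 t -0.0133 0.0059 mid -0.0037 z95 0.0998
-0.11 n55 t -0.0127 0.0031 mid -0.0048 z95 0.0980
-0.10 n20 t -0.0084 -0.0021 mid -0.0052 z95 0.0935
-0.09 n4 t -0.0076 -0.0071 mid -0.0074 z95 0.0906
-0.02 n60 t -0.0200 0.0199 mid -0.0001 z95 0.1173
-0.01 n114 t -0.0191 0.0190 mid -0.0000 z95 0.1158
0.00 n50 t -0.0081 0.0101 mid 0.0010 z95 0.0960
0.01 n52 t -0.0081 0.0093 mid 0.0006 z95 0.0958
0.02 n52 t -0.0083 0.0104 mid 0.0011 z95 0.0960
0.03 n52 t -0.0087 0.0099 mid 0.0006 z95 0.0961
0.04 n51 t -0.0088 0.0104 mid 0.0008 z95 0.0966
0.05 n41 t -0.0077 0.0093 mid 0.0008 z95 0.0963
0.06 n10 t -0.0013 0.0031 mid 0.0009 z95 0.0899
side -0.14308361577337309 0.042123837558617976
-0.15 n318 t -0.0106 0.0155 mid 0.0025 z95 0.0963
-0.14 n319 t -0.0112 0.0154 mid 0.0021 z95 0.1126
-0.13 n144 t -0.0117 0.0161 mid 0.0022 z95 0.1134
-0.12 n67 t -0.0115 0.0160 mid 0.0022 z95 0.1112
-0.11 n15 t -0.0093 0.0157 mid 0.0032 z95 0.0949
-0.10 n80 t -0.0059 0.0116 mid 0.0029 z95 0.0948
-0.09 n87 t -0.0068 0.0114 mid 0.0023 z95 0.0945
-0.08 n84 t -0.0069 0.0121 mid 0.0026 z95 0.0948
-0.07 n79 t -0.0067 0.0118 mid 0.0025 z95 0.0950
-0.06 n69 t -0.0059 0.0115 mid 0.0028 z95 0.0948
-0.05 n67 t -0.0066 0.0122 mid 0.0028 z95 0.0951
-0.04 n330 t -0.0188 0.0192 mid 0.0002 z95 0.1231
-0.03 n231 t -0.0195 0.0200 mid 0.0002 z95 0.1078
-0.02 n74 t -0.0079 0.0118 mid 0.0020 z95 0.1130
-0.01 n52 t -0.0069 0.0099 mid 0.0015 z95 0.0959
0.00 n44 t -0.0055 0.0095 mid 0.0020 z95 0.0958
0.01 n44 t -0.0059 0.0091 mid 0.0016 z95 0.0955
0.02 n38 t -0.0064 0.0089 mid 0.0012 z95 0.0960
0.03 n19 t -0.0056 0.0070 mid 0.0007 z95 0.0957
```

>>> apply_moves(translation=[[-0.07,0,0.2],[-0.07,0,0.4],[-0.07,0,0.6],[-0.07,0,0.75],[-0.07,0,0.8]], twist=[[-0.2,0,0],[-0.4,0,0],[-0.4,0,0],[-0.4,0,0],[-0.4,0,0]], fingers=[-1,-1,-1,-1,-1])

```text
time: 9.93
eef_pos: [0.5375, -0.1818, 0.0581]
eef_rot: [0.999, -0.05, -0.0, 0.003]
ft_force: [-0.1, 0.0, -4.6]
finger_gap: 0.0164
```

```bash
python3 g.py .5377 -.1818 .0307 -5.8
```

```text
t 9.925 pos [ 0.5375 -0.1818  0.0581] F [-0.07  0.01 -4.55] M [ 0.09 -0.08  0.02] gap 0.0164
shift cm [ 0.02 -0.02  2.74] twist [0.39 0.02 0.01]
```

>>> apply_moves(translation=[[0,0,0.1],[0,0,0.2],[0,0,0.3],[0,0,0.4],[0,0,0.4]], twist=[[0,0,0],[0,0,0],[0,0,0],[0,0,0],[0,0,0]], fingers=[-1,-1,-1,-1,-1])

```text
time: 10.55
eef_pos: [0.5375, -0.1818, 0.0541]
eef_rot: [0.999, -0.05, -0.0, 0.003]
ft_force: [0.4, 1.0, -4.6]
finger_gap: 0.0161
```

>>> apply_moves(translation=[[0,0,0.1],[0,0,0.2],[0,0,0.3],[0,0,0.3],[0,0,0.3]], twist=[[0,0,0],[0,0,0],[0,0,0],[0,0,0],[0,0,0]], fingers=[-1,-1,-1,-1,-1])

```text
time: 11.18
eef_pos: [0.5376, -0.1819, 0.0513]
eef_rot: [0.999, -0.05, -0.0, 0.003]
ft_force: [-1.1, 0.1, -4.2]
finger_gap: 0.0161
```

>>> apply_moves(translation=[[0,0,0.1],[0,0,0.2],[0,0,0.3],[0,0,0.4],[0,0,0.4]], twist=[[0,0,0],[0,0,0],[0,0,0],[0,0,0],[0,0,0]], fingers=[-1,-1,-1,-1,-1])

```text
time: 11.8
eef_pos: [0.5375, -0.1819, 0.0472]
eef_rot: [0.999, -0.05, -0.0, 0.003]
ft_force: [0.2, -0.1, -3.6]
finger_gap: 0.0162
```

```bash
python3 g.py .5377 -.1818 .0307 -5.8
```

```text
t 11.8 pos [ 0.5375 -0.1819  0.0472] F [ 0.16 -0.08 -3.58] M [ 0.09 -0.08  0.02] gap 0.0162
shift cm [ 0.02 -0.02  1.65] twist [0.4  0.02 0.02]
```

>>> apply_moves(translation=[[0,0,0.05],[0,0,0.1],[0,0,0.15],[0,0,0.2],[0,0,0.2]], twist=[[0,0,0],[0,0,0],[0,0,0],[0,0,0],[0,0,0]], fingers=[-1,-1,-1,-1,-1], newtons=110)

```text
time: 12.42
eef_pos: [0.5375, -0.182, 0.0455]
eef_rot: [0.999, -0.05, -0.0, 0.004]
ft_force: [-2.8, 0.7, 0.1]
finger_gap: 0.0158
```

>>> apply_moves(translation=[[0,0,0.05],[0,0,0.1],[0,0,0.15],[0,0,0.15],[0,0,0.15]], twist=[[0,0,0],[0,0,0],[0,0,0],[0,0,0],[0,0,0]], fingers=[-1,-1,-1,-1,-1])

```text
time: 13.05
eef_pos: [0.5378, -0.182, 0.044]
eef_rot: [0.999, -0.05, 0.0, 0.004]
ft_force: [-4.1, -2.6, 3.3]
finger_gap: 0.0161
```

>>> apply_moves(translation=[[-0.04,0,0],[-0.08,0,0],[-0.08,0,0.05],[-0.08,0,0.05],[-0.08,0,0.05]], twist=[[0,0,0],[0,0,0],[0,0,0],[0,0,0],[0,0,0]], fingers=[-1,-1,-1,-1,-1])

```text
time: 13.68
eef_pos: [0.5373, -0.182, 0.0435]
eef_rot: [0.999, -0.05, 0.0, 0.004]
ft_force: [-1.2, -2.5, 2.3]
finger_gap: 0.0158
```

```bash
python3 g.py .5377 -.1818 .0307 -5.8
```

```text
t 13.675 pos [ 0.5373 -0.182   0.0435] F [-1.25 -2.45  2.27] M [-1.55  0.18 -0.1 ] gap 0.0158
shift cm [ 0.04 -0.03  1.28] twist [ 0.41 -0.06  0.02]
```

```bash
python3 - <<'E'
from h import *
for n in("side","top"):
    p,d=viewer.capture(n);cv2.imwrite(f"pics/{n}7.png",p[:,:,::-1]);np.save(f"{n}7.npy",d)
    a=(p[200:380,200:380] if n=="side" else p[180:270,320:460]);k=3.2 if n=="side" else 5
    cv2.imwrite(f"pics/{n}7c.png",cv2.resize(a[:,:,::-1],None,fx=k,fy=k,interpolation=cv2.INTER_CUBIC))
E
python3 g.py .5375 -.1815 .058 -5.8; python3 ax.py 7 .5373 -.182 .050 .1
```

```text
t 13.775 pos [ 0.5372 -0.182   0.0435] F [-1.05 -1.12  2.52] M [0.63 0.05 0.01] gap 0.0161
shift cm [ 0.03 -0.04 -1.45] twist [ 0.41 -0.05  0.02]
tcp s,t -0.019 0.0012
top -0.11291734207107144 0.11128366170328523
-0.12 n7 t -0.0143 -0.0106 mid -0.0125 z95 0.0701
-0.11 n42 t -0.0132 0.0003 mid -0.0065 z95 0.0729
-0.10 n20 t -0.0092 -0.0031 mid -0.0062 z95 0.0702
-0.09 n4 t -0.0088 -0.0064 mid -0.0076 z95 0.0684
-0.02 n49 t -0.0199 0.0192 mid -0.0004 z95 0.0895
-0.01 n97 t -0.0196 0.0198 mid 0.0001 z95 0.0906
0.00 n47 t -0.0090 0.0101 mid 0.0005 z95 0.0734
0.01 n47 t -0.0093 0.0097 mid 0.0002 z95 0.0732
0.02 n47 t -0.0094 0.0090 mid -0.0002 z95 0.0742
0.03 n65 t -0.0161 0.0163 mid 0.0001 z95 0.0733
0.04 n72 t -0.0158 0.0165 mid 0.0003 z95 0.0737
0.05 n38 t -0.0096 0.0086 mid -0.0005 z95 0.0734
0.06 n12 t -0.0029 0.0038 mid 0.0004 z95 0.0668
0.07 n36 t -0.0147 0.0153 mid 0.0003 z95 0.0662
0.08 n76 t -0.0152 0.0153 mid 0.0000 z95 0.0663
0.09 n74 t -0.0150 0.0141 mid -0.0005 z95 0.0670
0.10 n73 t -0.0151 0.0144 mid -0.0004 z95 0.0663
0.11 n11 t -0.0139 0.0131 mid -0.0004 z95 0.0666
side -
[... 278 characters left out ...]
95 0.0728
-0.10 n83 t -0.0067 0.0112 mid 0.0022 z95 0.0721
-0.09 n89 t -0.0075 0.0109 mid 0.0017 z95 0.0724
-0.08 n83 t -0.0068 0.0106 mid 0.0019 z95 0.0723
-0.07 n119 t -0.0141 0.0179 mid 0.0019 z95 0.0722
-0.06 n124 t -0.0148 0.0179 mid 0.0015 z95 0.0724
-0.05 n70 t -0.0076 0.0108 mid 0.0016 z95 0.0726
-0.04 n290 t -0.0197 0.0190 mid -0.0004 z95 0.0979
-0.03 n254 t -0.0196 0.0200 mid 0.0002 z95 0.0895
-0.02 n68 t -0.0085 0.0084 mid -0.0000 z95 0.0872
-0.01 n47 t -0.0076 0.0093 mid 0.0008 z95 0.0733
0.00 n46 t -0.0061 0.0091 mid 0.0015 z95 0.0733
0.01 n40 t -0.0066 0.0088 mid 0.0011 z95 0.0736
0.02 n41 t -0.0073 0.0069 mid -0.0002 z95 0.0735
0.03 n28 t -0.0114 -0.0011 mid -0.0063 z95 0.0717
```

View pics/side7c.png

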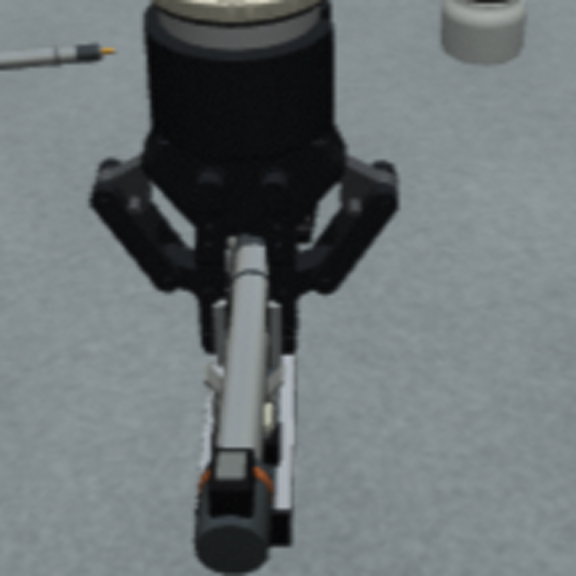

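View pics/top7c.png

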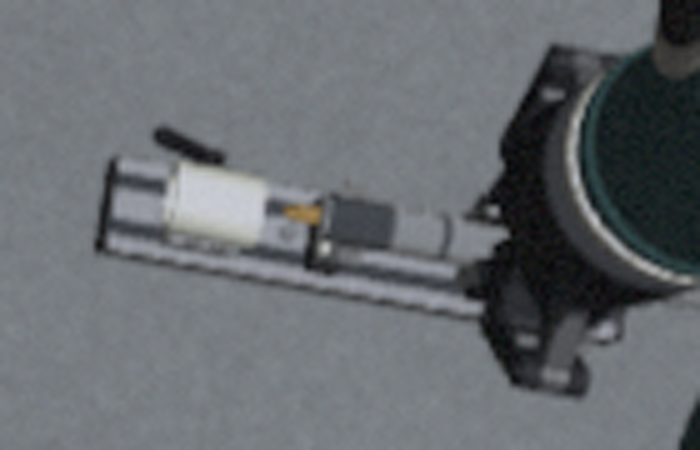

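>>> apply_moves(translation=[[0,0,0.05],[0,0,0.1],[0,0,0.15],[0,0,0.15],[0,0,0.15]], twist=[[0,0,0],[0,0,0],[0,0,0],[0,0,0],[0,0,0]], fingers=[-1,-1,-1,-1,-1])

```text
time: 14.4
eef_pos: [0.537, -0.1819, 0.0418]
eef_rot: [0.999, -0.05, 0.0, 0.003]
ft_force: [2.1, -2.4, 2.7]
finger_gap: 0.0161
```

```bash
python3 g.py .5377 -.1818 .0307 -5.8
```

```text
t 14.4 pos [ 0.537  -0.1819  0.0418] F [ 2.14 -2.4   2.71] M [-1.8  -0.03 -0.07] gap 0.0161
shift cm [ 0.07 -0.02  1.11] twist [ 0.4  -0.03  0.01]
```

>>> apply_moves(translation=[[0.02,0,0.05],[0.03,0,0.1],[0.03,0,0.1],[0.03,0,0.1],[0.03,0,0.1]], twist=[[0,0,0],[0,0,0],[0,0,0],[0,0,0],[0,0,0]], fingers=[-1,-1,-1,-1,-1])

```text
time: 15.02
eef_pos: [0.537, -0.1819, 0.0407]
eef_rot: [0.999, -0.05, -0.0, 0.003]
ft_force: [1.3, -1.4, 1.2]
finger_gap: 0.0164
```

```bash
python3 g.py .5377 -.1818 .0307 -5.8
python3 - <<'E'
from h import *
for i in range(4):
    viewer.capture("side");s=r.get_state();print(s["ft_force"].round(2),s["torque"].round(2))
E
```

```text
t 15.025 pos [ 0.537  -0.1819  0.0407] F [ 1.27 -1.37  1.17] M [ 0.41 -0.21 -0.02] gap 0.0164
shift cm [ 0.07 -0.02  1.  ] twist [0.4  0.01 0.02]
[1.42 1.8  1.89] [ 1.32 -0.24  0.07]
[ 1.01 -2.44  2.36] [-1.69 -0.1   0.01]
[0.38 0.07 0.87] [ 1.52 -0.28  0.06]
[0.73 1.14 2.76] [ 0.17 -0.15  0.07]
```

>>> apply_moves(translation=[[0,0,0.05],[0,0,0.1],[0,0,0.1],[0,0,0.1],[0,0,0.1]], twist=[[0,0,0],[0,0,0],[0,0,0],[0,0,0],[0,0,0]], fingers=[-1,-1,-1,-1,-1])

```text
time: 15.85
eef_pos: [0.537, -0.1819, 0.0397]
eef_rot: [0.999, -0.05, -0.0, 0.003]
ft_force: [1.5, 1.5, 0.4]
finger_gap: 0.0158
```

>>> apply_moves(translation=[[0,0,0.05],[0,0,0.1],[0,0,0.1],[0,0,0.1],[0,0,0.1]], twist=[[0,0,0],[0,0,0],[0,0,0],[0,0,0],[0,0,0]], fingers=[-1,-1,-1,-1,-1])

```text
time: 16.48
eef_pos: [0.5369, -0.1819, 0.0386]
eef_rot: [0.999, -0.05, -0.0, 0.003]
ft_force: [2.6, 1.4, -1.7]
finger_gap: 0.016
```

```bash
python3 g.py .5377 -.1818 .0307 -5.8
```

```text
t 16.475 pos [ 0.5369 -0.1819  0.0386] F [ 2.64  1.42 -1.74] M [ 1.81 -0.47  0.09] gap 0.016
shift cm [ 0.08 -0.02  0.79] twist [0.4  0.02 0.02]
```

```bash
python3 - <<'E'
from h import *
for n in("side","top"):
    p,d=viewer.capture(n);cv2.imwrite(f"pics/{n}8.png",p[:,:,::-1]);np.save(f"{n}8.npy",d)
    a=(p[200:380,200:380] if n=="side" else p[180:270,320:460]);k=3.2 if n=="side" else 5
    cv2.imwrite(f"pics/{n}8c.png",cv2.resize(a[:,:,::-1],None,fx=k,fy=k,interpolation=cv2.INTER_CUBIC))
E
python3 g.py .5375 -.1815 .058 -5.8; python3 ax.py 8 .5369 -.182 .050 .1 |grep -v "0\.[01][0-9] n.*-0.019"
```

```text
t 16.575 pos [ 0.5369 -0.1819  0.0388] F [ 1.21 -1.59 -3.45] M [ 0.5  -0.2   0.01] gap 0.0159
shift cm [ 0.05 -0.03 -1.92] twist [0.4  0.02 0.02]
tcp s,t -0.019 0.0008
top -0.11321215435528087 0.11094578326755633
-0.12 n5 t -0.0148 -0.0102 mid -0.0125 z95 0.0657
-0.11 n41 t -0.0141 0.0012 mid -0.0065 z95 0.0685
-0.10 n20 t -0.0097 -0.0026 mid -0.0062 z95 0.0675
-0.09 n5 t -0.0099 -0.0078 mid -0.0089 z95 0.0625
0.00 n52 t -0.0101 0.0086 mid -0.0007 z95 0.0680
0.01 n45 t -0.0094 0.0084 mid -0.0005 z95 0.0698
0.02 n49 t -0.0096 0.0090 mid -0.0003 z95 0.0683
0.03 n66 t -0.0173 0.0178 mid 0.0002 z95 0.0688
0.04 n82 t -0.0186 0.0186 mid -0.0000 z95 0.0686
0.05 n37 t -0.0091 0.0076 mid -0.0008 z95 0.0677
0.06 n11 t -0.0027 0.0016 mid -0.0006 z95 0.0633
0.07 n38 t -0.0146 0.0149 mid 0.0002 z95 0.0660
0.08 n74 t -0.0153 0.0143 mid -0.0005 z95 0.0662
0.09 n74 t -0.0152 0.0142 mid -0.0005 z95 0.0667
0.10 n76 t -0.0150 0.0146 mid -0.0002 z95 0.0665
0.11 n9 t -0.0139 0.0130 mid -0.0004 z95 0.0655
side -0.14268636122716533 0.039780005810173644
-0.15 n264 t -0.0119 0.0139 mid 0.0010 z95 0.0704
-0.14 n299 t -0.0125 0.0150 mid 0.0013 z95 0.0859
-0.13 n151 t -0.0128 0.0146 mid 0.0009 z95 0.0866
-0.12 n73 t -0.0126 0.0155 mid 0.0014 z95 0.0847
-0.11 n20 t -0.0120 0.0140 mid 0.0010 z95 0.0679
-0.10 n82 t -0.0068 0.0100 mid 0.0016 z95 0.0680
-0.09 n89 t -0.0077 0.0108 mid 0.0015 z95 0.0674
-0.08 n79 t -0.0079 0.0105 mid 0.0013 z95 0.0679
-0.07 n126 t -0.0170 0.0193 mid 0.0012 z95 0.0676
-0.06 n141 t -0.0173 0.0192 mid 0.0010 z95 0.0675
-0.05 n70 t -0.0077 0.0107 mid 0.0015 z95 0.0678
-0.02 n74 t -0.0085 0.0099 mid 0.0007 z95 0.0865
-0.01 n43 t -0.0078 0.0079 mid 0.0001 z95 0.0690
0.00 n49 t -0.0063 0.0090 mid 0.0014 z95 0.0682
0.01 n41 t -0.0068 0.0073 mid 0.0002 z95 0.0681
0.02 n40 t -0.0074 0.0069 mid -0.0003 z95 0.0684
0.03 n20 t -0.0113 -0.0029 mid -0.0071 z95 0.0660
```

View pics/side8c.png

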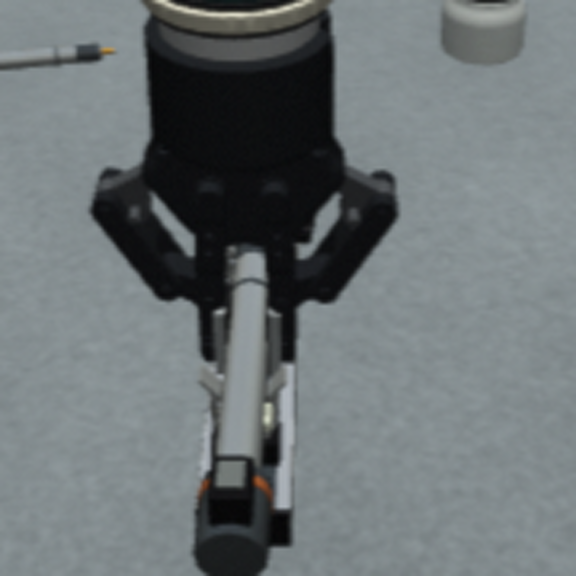

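>>> apply_moves(translation=[[0,0,0.05],[0,0,0.1],[0,0,0.15],[0,0,0.2],[0,0,0.2]], twist=[[0,0,0],[0,0,0],[0,0,0],[0,0,0],[0,0,0]], fingers=[-1,-1,-1,-1,-1])

```text
time: 17.2
eef_pos: [0.5367, -0.1817, 0.0361]
eef_rot: [0.999, -0.05, -0.001, 0.003]
ft_force: [4.5, -1.0, -11.0]
finger_gap: 0.0162
```

>>> apply_moves(translation=[[0,0,0.05],[0,0,0.1],[0,0,0.15],[0,0,0.15],[0,0,0.15]], twist=[[0,0,0],[0,0,0],[0,0,0],[0,0,0],[0,0,0]], fingers=[-1,-1,-1,-1,-1])

```text
time: 17.82
eef_pos: [0.5368, -0.1819, 0.035]
eef_rot: [0.999, -0.05, -0.001, 0.003]
ft_force: [2.7, -0.6, -13.5]
finger_gap: 0.0159
```

```bash
python3 g.py .5377 -.1818 .0307 -5.8
```

```text
t 17.825 pos [ 0.5368 -0.1819  0.035 ] F [  2.69  -0.57 -13.51] M [-0.08 -0.49  0.  ] gap 0.0159
shift cm [ 0.09 -0.02  0.43] twist [0.39 0.04 0.02]
```

>>> apply_moves(translation=[[0.03,0,0.05],[0.05,0,0.1],[0.05,0,0.15],[0.05,0,0.2],[0.05,0,0.2]], twist=[[0,0,0],[0,0,0],[0,0,0],[0,0,0],[0,0,0]], fingers=[-1,-1,-1,-1,-1])

```text
time: 18.45
eef_pos: [0.537, -0.1818, 0.0329]
eef_rot: [0.999, -0.05, -0.001, 0.003]
ft_force: [1.0, 1.0, -13.7]
finger_gap: 0.0158
```

```bash
python3 g.py .5377 -.1818 .0307 -5.8
```

```text
t 18.45 pos [ 0.537  -0.1818  0.0329] F [  1.02   0.97 -13.73] M [-0.34 -0.23  0.03] gap 0.0158
shift cm [ 0.07 -0.01  0.22] twist [0.38 0.07 0.01]
```

>>> apply_moves(translation=[[0,0,0.05],[0,0,0.1],[0,0,0.15],[0,0,0.15],[0,0,0.15]], twist=[[0,0,0],[0,0,0],[0,0,0],[0,0,0],[0,0,0]], fingers=[-1,-1,-1,-1,-1])

```text
time: 19.08
eef_pos: [0.5373, -0.1819, 0.0317]
eef_rot: [0.999, -0.05, -0.0, 0.003]
ft_force: [-0.9, -1.8, -13.3]
finger_gap: 0.0162
```

```bash
python3 g.py .5377 -.1818 .0307 -5.8
```

```text
t 19.075 pos [ 0.5373 -0.1819  0.0317] F [ -0.95  -1.83 -13.34] M [-0.61  0.18 -0.02] gap 0.0162
shift cm [ 0.04 -0.02  0.1 ] twist [0.4  0.04 0.02]
```

Near the seat, so half-millimetre steps.

>>> apply_moves(translation=[[0,0,0.03],[0,0,0.06],[0,0,0.08],[0,0,0.08],[0,0,0.08]], twist=[[0,0,0],[0,0,0],[0,0,0],[0,0,0],[0,0,0]], fingers=[-1,-1,-1,-1,-1])

```text
time: 19.7
eef_pos: [0.5374, -0.1821, 0.0311]
eef_rot: [0.999, -0.05, -0.0, 0.004]
ft_force: [-3.2, 1.5, -7.0]
finger_gap: 0.0157
```

```bash
python3 g.py .5377 -.1818 .0307 -5.8
```

```text
t 19.7 pos [ 0.5374 -0.1821  0.0311] F [-3.16  1.54 -7.02] M [1.99 0.31 0.04] gap 0.0157
shift cm [ 0.03 -0.03  0.04] twist [0.41 0.02 0.03]
```

>>> apply_moves(translation=[[-0.02,0,0.02],[-0.04,0,0.04],[-0.04,0,0.06],[-0.04,0,0.06],[-0.04,0,0.06]], twist=[[0,0,0],[0,0,0],[0,0,0],[0,0,0],[0,0,0]], fingers=[-1,-1,-1,-1,-1])

```text
time: 20.32
eef_pos: [0.5373, -0.1821, 0.0309]
eef_rot: [0.999, -0.05, -0.0, 0.004]
ft_force: [-4.5, 2.1, -2.1]
finger_gap: 0.0162
```

```bash
python3 g.py .5377 -.1818 .0307 -5.8
python3 - <<'E'
from h import *
for n in("side","top"):
    p,d=viewer.capture(n);cv2.imwrite(f"pics/{n}9.png",p[:,:,::-1]);np.save(f"{n}9.npy",d)
    s=r.get_state();print(s["ft_force"].round(2),s["torque"].round(2))
    a=(p[200:380,200:380] if n=="side" else p[180:270,320:460]);k=3.2 if n=="side" else 5
    cv2.imwrite(f"pics/{n}9c.png",cv2.resize(a[:,:,::-1],None,fx=k,fy=k,interpolation=cv2.INTER_CUBIC))
E
python3 ax.py 9 .5374 -.182 .045 .1 |grep -v "0\.[01][0-9] n.*-0.019"
```

```text
t 20.325 pos [ 0.5373 -0.1821  0.0309] F [-4.47  2.13 -2.11] M [1.39 0.6  0.14] gap 0.0162
shift cm [ 0.03 -0.03  0.02] twist [ 0.41 -0.02  0.02]
[-5.1  -1.45 -2.59] [-0.24  0.9  -0.08]
[-4.81  1.35 -2.73] [-0.15  0.74  0.14]
tcp s,t -0.019 0.0013
top -0.11080950165696186 0.11098857491418328
-0.11 n33 t -0.0136 -0.0004 mid -0.0070 z95 0.0600
-0.10 n20 t -0.0096 -0.0035 mid -0.0066 z95 0.0588
-0.09 n5 t -0.0094 -0.0072 mid -0.0083 z95 0.0563
0.00 n47 t -0.0094 0.0095 mid 0.0001 z95 0.0609
0.01 n47 t -0.0095 0.0082 mid -0.0006 z95 0.0598
0.02 n47 t -0.0096 0.0091 mid -0.0003 z95 0.0609
0.03 n63 t -0.0145 0.0150 mid 0.0003 z95 0.0669
0.04 n72 t -0.0146 0.0150 mid 0.0002 z95 0.0677
0.05 n37 t -0.0093 0.0097 mid 0.0002 z95 0.0595
0.06 n10 t -0.0032 0.0014 mid -0.0009 z95 0.0536
0.07 n37 t -0.0151 0.0150 mid -0.0001 z95 0.0662
0.08 n77 t -0.0152 0.0151 mid -0.0001 z95 0.0661
0.09 n76 t -0.0152 0.0145 mid -0.0003 z95 0.0672
0.10 n79 t -0.0153 0.0144 mid -0.0004 z95 0.0660
0.11 n10 t -0.0142 0.0129 mid -0.0006 z95 0.0652
side -0.14292583754800206 0.03553819961281971
-0.15 n240 t -0.0120 0.0150 mid 0.0015 z95 0.0627
-0.14 n289 t -0.0124 0.0149 mid 0.0013 z95 0.0783
-0.13 n144 t -0.0123 0.0155 mid 0.0016 z95 0.0790
-0.12 n77 t -0.0115 0.0155 mid 0.0020 z95 0.0775
-0.11 n19 t -0.0108 0.0152 mid 0.0022 z95 0.0598
-0.10 n89 t -0.0073 0.0110 mid 0.0018 z95 0.0600
-0.09 n84 t -0.0077 0.0107 mid 0.0015 z95 0.0599
-0.08 n78 t -0.0074 0.0114 mid 0.0020 z95 0.0602
-0.07 n135 t -0.0128 0.0166 mid 0.0019 z95 0.0662
-0.06 n129 t -0.0131 0.0165 mid 0.0017 z95 0.0679
-0.05 n58 t -0.0065 0.0104 mid 0.0019 z95 0.0603
-0.02 n68 t -0.0076 0.0112 mid 0.0018 z95 0.0834
-0.01 n48 t -0.0065 0.0092 mid 0.0014 z95 0.0606
0.00 n47 t -0.0064 0.0089 mid 0.0012 z95 0.0603
0.01 n45 t -0.0072 0.0086 mid 0.0007 z95 0.0603
0.02 n31 t -0.0060 0.0066 mid 0.0003 z95 0.0605
0.03 n8 t -0.0099 -0.0014 mid -0.0057 z95 0.0577
```

View pics/side9c.png

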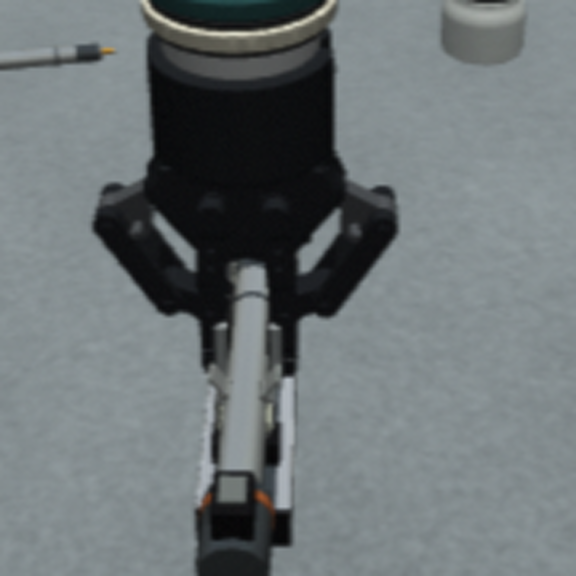

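View pics/top9c.png

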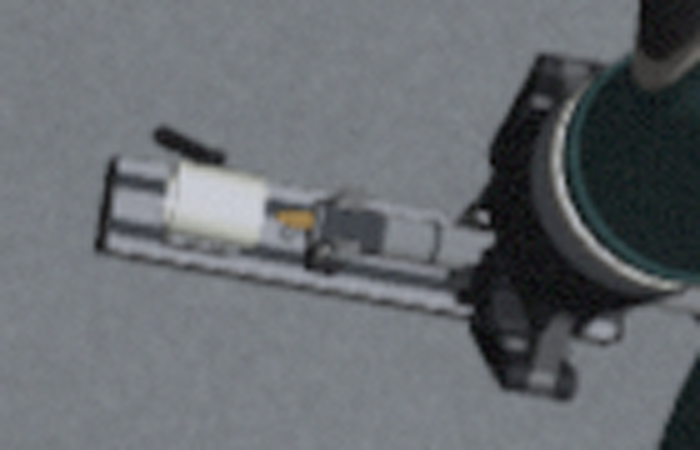

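>>> apply_moves(translation=[[-0.08,0,0.03],[-0.12,0,0.03],[-0.12,0,0.03],[-0.12,0,0.03],[-0.12,0,0.03]], twist=[[0,0,0],[0,0,0],[0,0,0],[0,0,0],[0,0,0]], fingers=[-1,-1,-1,-1,-1])

```text
time: 21.05
eef_pos: [0.5372, -0.1823, 0.0309]
eef_rot: [0.999, -0.05, 0.001, 0.004]
ft_force: [-0.8, -1.3, -0.0]
finger_gap: 0.0158
```

```bash
python3 g.py .5377 -.1818 .0307 -5.8
```

```text
t 21.05 pos [ 0.5372 -0.1823  0.0309] F [-0.81 -1.32 -0.03] M [0.8  0.02 0.02] gap 0.0158
shift cm [ 0.04 -0.06  0.02] twist [ 0.44 -0.14  0.02]
```

>>> apply_moves(translation=[[0,0,-0.02],[0,0,-0.02],[0,0,-0.02],[0,0,-0.02],[0,0,-0.02]], twist=[[0,0,0],[0,0,0],[0.4,0,0],[0.4,0,0],[0.4,0,0]], fingers=[-0.3,-0.3,-0.3,-0.3,-0.3])

```text
time: 21.68
eef_pos: [0.536, -0.182, 0.0303]
eef_rot: [0.999, -0.051, 0.0, 0.0]
ft_force: [0.4, 0.3, -0.7]
finger_gap: 0.03
```

```bash
python3 g.py .5377 -.1818 .0307 -5.8
python3 - <<'E'
from h import *
for n in("side","top"):
    p,d=viewer.capture(n);cv2.imwrite(f"pics/{n}10.png",p[:,:,::-1]);np.save(f"{n}10.npy",d)
    s=r.get_state();print(s["ft_force"].round(2),s["torque"].round(2))
E
python3 ax.py 10 .5374 -.182 .045 .1 |grep -v "0\.[01][0-9] n.*-0.019"
```

```text
t 21.675 pos [ 0.536  -0.182   0.0303] F [ 0.39  0.34 -0.74] M [-0.05  0.   -0.05] gap 0.03
shift cm [ 0.17 -0.03 -0.04] twist [ 0.   -0.01  0.01]
[-0.04  0.51 -0.84] [-0.02  0.04 -0.  ]
[ 0.07  0.21 -0.21] [ 0.02  0.03 -0.04]
tcp s,t -0.019 0.0013
top -0.11484118819111819 0.11128785457887347
-0.12 n11 t -0.0143 -0.0076 mid -0.0109 z95 0.0596
-0.11 n37 t -0.0134 -0.0005 mid -0.0069 z95 0.0622
-0.10 n12 t -0.0095 -0.0053 mid -0.0074 z95 0.0592
-0.02 n43 t -0.0096 0.0160 mid 0.0032 z95 0.0612
0.00 n48 t -0.0096 0.0094 mid -0.0001 z95 0.0604
0.01 n47 t -0.0092 0.0081 mid -0.0006 z95 0.0601
0.02 n48 t -0.0098 0.0095 mid -0.0001 z95 0.0606
0.03 n60 t -0.0144 0.0155 mid 0.0005 z95 0.0660
0.04 n74 t -0.0143 0.0150 mid 0.0004 z95 0.0671
0.05 n31 t -0.0094 0.0061 mid -0.0017 z95 0.0592
0.06 n11 t -0.0030 0.0013 mid -0.0008 z95 0.0553
0.07 n36 t -0.0149 0.0148 mid -0.0000 z95 0.0662
0.08 n80 t -0.0154 0.0143 mid -0.0005 z95 0.0662
0.09 n74 t -0.0153 0.0143 mid -0.0005 z95 0.0665
0.10 n77 t -0.0152 0.0148 mid -0.0002 z95 0.0659
0.11 n12 t -0.0138 0.0123 mid -0.0007 z95 0.0661
side -0.1429351379
[... 214 characters left out ...]
3 z95 0.0771
-0.11 n16 t -0.0094 0.0140 mid 0.0023 z95 0.0608
-0.10 n86 t -0.0070 0.0110 mid 0.0020 z95 0.0599
-0.09 n87 t -0.0078 0.0107 mid 0.0014 z95 0.0600
-0.08 n86 t -0.0073 0.0113 mid 0.0020 z95 0.0601
-0.07 n134 t -0.0128 0.0166 mid 0.0019 z95 0.0674
-0.06 n127 t -0.0132 0.0165 mid 0.0016 z95 0.0677
-0.05 n62 t -0.0064 0.0103 mid 0.0020 z95 0.0606
-0.04 n216 t -0.0200 0.0200 mid 0.0000 z95 0.0980
-0.02 n74 t -0.0158 0.0109 mid -0.0024 z95 0.0681
-0.01 n58 t -0.0153 0.0107 mid -0.0023 z95 0.0606
0.00 n57 t -0.0065 0.0118 mid 0.0026 z95 0.0606
0.01 n56 t -0.0071 0.0115 mid 0.0022 z95 0.0600
0.02 n31 t -0.0061 0.0097 mid 0.0018 z95 0.0598
0.03 n6 t -0.0098 -0.0030 mid -0.0064 z95 0.0572
```

>>> apply_moves(translation=[[0.12,0,0],[0.12,0,0],[0.12,0,0],[0.12,0,0],[0.12,0,0]], twist=[[0,0,0],[0,0,0],[0,0,0],[0,0,0],[0,0,0]], fingers=[-0.5,-0.6,-1,-1,-1], newtons=60)

```text
time: 22.4
eef_pos: [0.5372, -0.182, 0.0304]
eef_rot: [0.999, -0.05, 0.0, -0.0]
ft_force: [-0.7, 0.8, 3.1]
finger_gap: 0.0172
```

```bash
python3 g.py .5372 -.182 .0307 -5.6
python3 - <<'E'
from h import *
viewer.capture("top");s=r.get_state();print(s["eef_pos"],s["ft_force"].round(2),s["torque"].round(2),s["finger_gap"])
E
```

```text
t 22.4 pos [ 0.5372 -0.182   0.0304] F [-0.74  0.79  3.11] M [0.14 0.15 0.05] gap 0.0172
shift cm [-0.    0.   -0.03] twist [-0.   -0.   -0.18]
[ 0.53720586 -0.1819957   0.030458  ] [-1.3   0.65  3.06] [0.08 0.22 0.06] 0.017037632387184417
```

>>> apply_moves(translation=[[0,-0.2,0],[0,-0.4,0],[0,-0.6,0],[0,-0.8,0],[0,-1.0,0]], twist=[[0,0,0],[0,0,0],[0,0,0],[0,0,0],[0,0,0]], fingers=[-1,-1,-1,-1,-1], newtons=70)

```text
time: 23.08
eef_pos: [0.5381, -0.1733, 0.0305]
eef_rot: [0.999, -0.05, 0.0, 0.001]
ft_force: [-2.3, -4.7, 2.9]
finger_gap: 0.0171
```

>>> apply_moves(translation=[[0,-0.2,0],[0,-0.4,0],[0,-0.6,0],[0,-0.8,0],[0,-0.8,0]], twist=[[0,0,0],[0,0,0],[0,0,0],[0,0,0],[0,0,0]], fingers=[-1,-1,-1,-1,-1])

```text
time: 23.7
eef_pos: [0.5389, -0.1651, 0.0305]
eef_rot: [0.999, -0.05, 0.0, 0.001]
ft_force: [-3.2, -5.2, 2.6]
finger_gap: 0.0169
```

```bash
python3 g.py .5372 -.182 .0307 -5.6
python3 - <<'E'
from h import *
for n in ("top","side"):
    p,d=viewer.capture(n);cv2.imwrite(f"pics/{n}11.png",p[:,:,::-1]);np.save(f"{n}11.npy",d)
p=cv2.imread("pics/top11.png");cv2.imwrite("pics/top11c.png",cv2.resize(p[180:270,320:460],None,fx=5,fy=5,interpolation=cv2.INTER_CUBIC))
s=r.get_state();print(s["eef_pos"],s["ft_force"].round(2),s["torque"].round(2),s["finger_gap"])
E
```

```text
t 23.7 pos [ 0.5389 -0.1651  0.0305] F [-3.17 -5.17  2.56] M [-0.65  0.35 -0.02] gap 0.0169
shift cm [ 0.    1.7  -0.02] twist [ 0.1  -0.01 -0.16]
[ 0.53889394 -0.16511509  0.03049709] [-3.16 -4.47  3.18] [-0.65  0.4  -0.06] 0.01712232780960099
```

View pics/top11c.png

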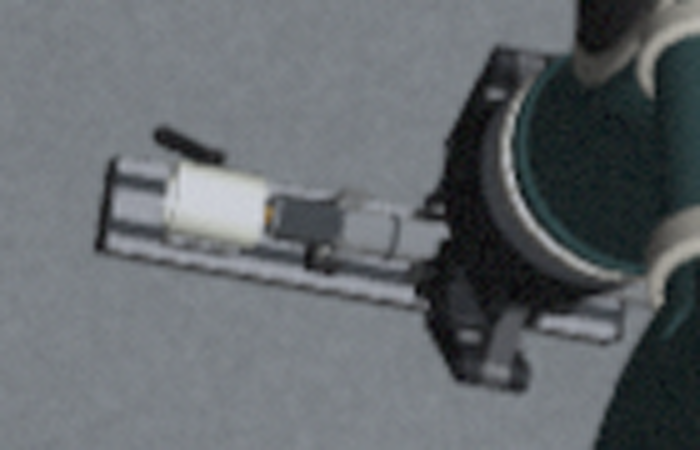

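>>> apply_moves(translation=[[-0.04,-0.1,0],[-0.04,-0.2,0],[-0.04,-0.3,0],[-0.04,-0.4,0],[-0.04,-0.5,0]], twist=[[0,0,0],[0,0,0],[0,0,0],[0,0,0],[0,0,0]], fingers=[-1,-1,-1,-1,-1])

```text
time: 24.42
eef_pos: [0.5394, -0.1602, 0.0305]
eef_rot: [0.999, -0.05, 0.0, 0.001]
ft_force: [-0.3, -4.1, 2.5]
finger_gap: 0.017
```

>>> apply_moves(translation=[[0,-0.03,0],[0,-0.06,0],[0,-0.09,0],[0,-0.12,0],[0,-0.15,0]], twist=[[0,0,0],[0,0,0],[0,0,0],[0,0,0],[0,0,0]], fingers=[-1,-1,-1,-1,-1])

```text
time: 25.05
eef_pos: [0.5395, -0.1588, 0.0305]
eef_rot: [0.999, -0.05, 0.0, 0.001]
ft_force: [-1.0, -4.7, 1.6]
finger_gap: 0.0169
```

>>> apply_moves(translation=[[0,-0.03,0],[0,-0.06,0],[0,-0.09,0],[0,-0.12,0],[0,-0.15,0]], twist=[[0,0,0],[0,0,0],[0,0,0],[0,0,0],[0,0,0]], fingers=[-1,-1,-1,-1,-1])

```text
time: 25.68
eef_pos: [0.5397, -0.1573, 0.0305]
eef_rot: [0.999, -0.05, 0.0, 0.001]
ft_force: [-1.7, -5.4, 2.3]
finger_gap: 0.017
```

>>> apply_moves(translation=[[0,-0.03,0],[0,-0.06,0],[0,-0.09,0],[0,-0.12,0],[0,-0.15,0]], twist=[[0,0,0],[0,0,0],[0,0,0],[0,0,0],[0,0,0]], fingers=[-1,-1,-1,-1,-1])

```text
time: 26.3
eef_pos: [0.5398, -0.1558, 0.0305]
eef_rot: [0.999, -0.05, 0.0, 0.001]
ft_force: [-1.1, -4.6, 1.9]
finger_gap: 0.0166
```

>>> apply_moves(translation=[[0,-0.03,0],[0,-0.06,0],[0,-0.09,0],[0,-0.12,0],[0,-0.15,0]], twist=[[0,0,0],[0,0,0],[0,0,0],[0,0,0],[0,0,0]], fingers=[-1,-1,-1,-1,-1])

```text
time: 26.92
eef_pos: [0.54, -0.1543, 0.0305]
eef_rot: [0.999, -0.05, 0.0, 0.001]
ft_force: [-2.6, -5.0, 1.9]
finger_gap: 0.0174
```

>>> apply_moves(translation=[[0,-0.03,0],[0,-0.06,0],[0,-0.09,0],[0,-0.12,0],[0,-0.15,0]], twist=[[0,0,0],[0,0,0],[0,0,0],[0,0,0],[0,0,0]], fingers=[-1,-1,-1,-1,-1])

```text
time: 27.55
eef_pos: [0.5401, -0.1528, 0.0305]
eef_rot: [0.999, -0.05, 0.0, 0.001]
ft_force: [-1.6, -5.5, 0.9]
finger_gap: 0.0171
```

>>> apply_moves(translation=[[0,-0.03,0],[0,-0.06,0],[0,-0.09,0],[0,-0.12,0],[0,-0.15,0]], twist=[[0,0,0],[0,0,0],[0,0,0],[0,0,0],[0,0,0]], fingers=[-1,-1,-1,-1,-1])

```text
time: 28.18
eef_pos: [0.5402, -0.1527, 0.0305]
eef_rot: [0.999, -0.05, 0.0, 0.002]
ft_force: [-2.7, -10.6, 0.6]
finger_gap: 0.017
```

>>> apply_moves(translation=[[0,-0.04,0],[0,-0.08,0],[0,-0.12,0],[0,-0.12,0],[0,-0.12,0]], twist=[[0,0,0],[0,0,0],[0,0,0],[0,0,0],[0,0,0]], fingers=[-1,-1,-1,-1,-1])

```text
time: 28.8
eef_pos: [0.5401, -0.1527, 0.0305]
eef_rot: [0.999, -0.05, 0.0, 0.003]
ft_force: [-3.9, -14.9, -0.0]
finger_gap: 0.017
```

Run:
```python
from h import *
for i in range(3):
    if i: viewer.capture("side")
    s=r.get_state();print(s["time"],s["eef_pos"].round(5),s["ft_force"].round(2),s["torque"].round(2),s["finger_gap"])
```

```text
28.8 [ 0.54014 -0.1527   0.03048] [ -3.91 -14.88  -0.03] [-2.17  0.52 -0.  ] 0.017015053299550897
28.85 [ 0.54012 -0.15272  0.03051] [ -3.28 -13.66   0.7 ] [-2.18  0.47  0.01] 0.016933276180957264
28.9 [ 0.54017 -0.15272  0.03052] [ -2.77 -14.96   0.67] [-2.18  0.42 -0.04] 0.01684840780335816
```

>>> apply_moves(translation=[[0,-0.03,0],[0,-0.06,0],[0,-0.08,0],[0,-0.08,0],[0,-0.08,0]], twist=[[0,0,0],[0,0,0],[0,0,0],[0,0,0],[0,0,0]], fingers=[-1,-1,-1,-1,-1])

```text
time: 29.52
eef_pos: [0.5401, -0.1527, 0.0305]
eef_rot: [0.999, -0.05, 0.0, 0.003]
ft_force: [-3.6, -16.8, -0.2]
finger_gap: 0.0171
```

>>> apply_moves(translation=[[0,0,0],[0,0,0],[0,0,0],[0,0,0],[0,0,0]], twist=[[0,0,0],[0,0,0],[0,0,0],[0,0,0],[0,0,0]], fingers=[-1,-1,-1,-1,-1])

```text
time: 30.15
eef_pos: [0.5401, -0.1527, 0.0305]
eef_rot: [0.999, -0.05, 0.0, 0.003]
ft_force: [-2.8, -18.0, 0.4]
finger_gap: 0.0169
```

>>> apply_moves(translation=[[0,0.08,0],[0,0.16,0],[0,0.24,0],[0,0.32,0],[0,0.32,0]], twist=[[0,0,0],[0,0,0],[0,0,0],[0,0,0],[0,0,0]], fingers=[-1,-1,-1,-1,-1])

```text
time: 30.78
eef_pos: [0.5401, -0.1528, 0.0305]
eef_rot: [0.999, -0.05, 0.0, 0.001]
ft_force: [-2.5, -5.6, 1.4]
finger_gap: 0.0171
```

```bash
python3 g.py .5401 -.1527 .0307 -5.6
```

```text
t 30.775 pos [ 0.5401 -0.1528  0.0305] F [-2.53 -5.64  1.36] M [-0.93  0.23 -0.05] gap 0.0171
shift cm [-0.01 -0.01 -0.02] twist [ 0.12 -0.06 -0.16]
```

>>> apply_moves(translation=[[-0.05,0.05,0],[-0.05,0.05,0],[-0.05,0.05,0],[-0.05,0.05,0],[-0.05,0.05,0]], twist=[[0,0,0],[0,0,0],[0,0,0],[0,0,0],[0,0,0]], fingers=[-0.45,-0.4,-0.2,0,0.1], newtons=20)

```text
time: 31.4
eef_pos: [0.5394, -0.1516, 0.0303]
eef_rot: [0.999, -0.05, 0.0, -0.0]
ft_force: [-0.4, -0.2, 0.3]
finger_gap: 0.0467
```

```bash
python3 g.py .5401 -.1527 .0307 -5.6
python3 - <<'E'
from h import *
for n in ("top","side"):
    p,d=viewer.capture(n);cv2.imwrite(f"pics/{n}12.png",p[:,:,::-1]);np.save(f"{n}12.npy",d)
E
python3 ax.py 12 .5401 -.1527 .045 .1 |grep -v "0\.[01][0-9] n.*-0.019"
python3 - <<'E'
import cv2
p=cv2.imread("pics/top12.png");cv2.imwrite("pics/top12c.png",cv2.resize(p[180:270,320:460],None,fx=5,fy=5,interpolation=cv2.INTER_CUBIC))
p=cv2.imread("pics/side12.png");cv2.imwrite("pics/side12c.png",cv2.resize(p[200:380,200:380],None,fx=3.2,fy=3.2,interpolation=cv2.INTER_CUBIC))
E
```

```text
t 31.4 pos [ 0.5394 -0.1516  0.0303] F [-0.35 -0.2   0.28] M [0.01 0.03 0.05] gap 0.0467
shift cm [ 0.08  0.1  -0.04] twist [-0.   -0.   -0.17]
tcp s,t 0.0105 0.0012
top -0.058797810654499696 0.11105438173129187
-0.06 n18 t -0.0147 -0.0070 mid -0.0109 z95 0.0666
0.01 n25 t -0.0093 0.0067 mid -0.0013 z95 0.0612
0.02 n47 t -0.0090 0.0088 mid -0.0001 z95 0.0601
0.03 n63 t -0.0151 0.0147 mid -0.0002 z95 0.0677
0.04 n72 t -0.0144 0.0145 mid 0.0001 z95 0.0673
0.05 n44 t -0.0095 0.0082 mid -0.0006 z95 0.0609
0.06 n49 t -0.0096 0.0095 mid -0.0000 z95 0.0607
0.07 n54 t -0.0145 0.0148 mid 0.0001 z95 0.0662
0.08 n78 t -0.0155 0.0150 mid -0.0003 z95 0.0669
0.09 n74 t -0.0151 0.0146 mid -0.0003 z95 0.0667
0.10 n77 t -0.0153 0.0145 mid -0.0004 z95 0.0665
0.11 n12 t -0.0143 0.0129 mid -0.0007 z95 0.0651
side -0.11402846017985416 0.0772320885672513
-0.12 n227 t -0.0121 0.0152 mid 0.0016 z95 0.0630
-0.11 n257 t -0.0124 0.0152 mid 0.0014 z95 0.0785
-0.10 n122 t -0.0121 0.0149 mid 0.0014 z95 0.0793
-0.09 n57 t -0.0128 0.0158 mid 0.0015 z95 0.0770
-0.08 n12 t -0.0105 0.0143 mid 0.0019 z95 0.0614
-0.07 n132 t -0.0127 0.0166 mid 0.0020 z95 0.0667
-0.06 n128 t -0.0130 0.0165 mid 0.0017 z95 0.0681
-0.05 n60 t -0.0064 0.0103 mid 0.0019 z95 0.0598
-0.04 n66 t -0.0071 0.0115 mid 0.0022 z95 0.0602
-0.03 n65 t -0.0075 0.0113 mid 0.0019 z95 0.0600
-0.02 n58 t -0.0068 0.0110 mid 0.0021 z95 0.0601
-0.01 n60 t -0.0188 0.0198 mid 0.0005 z95 0.0976
0.01 n54 t -0.0072 0.0115 mid 0.0022 z95 0.0598
0.02 n48 t -0.0061 0.0112 mid 0.0026 z95 0.0604
0.03 n115 t -0.0125 0.0172 mid 0.0023 z95 0.0681
0.04 n57 t -0.0126 0.0155 mid 0.0014 z95 0.0676
0.05 n43 t -0.0061 0.0103 mid 0.0021 z95 0.0605
0.06 n18 t -0.0066 0.0117 mid 0.0025 z95 0.0595
0.07 n8 t -0.0121 0.0129 mid 0.0004 z95 0.0513
```

View pics/top12c.png

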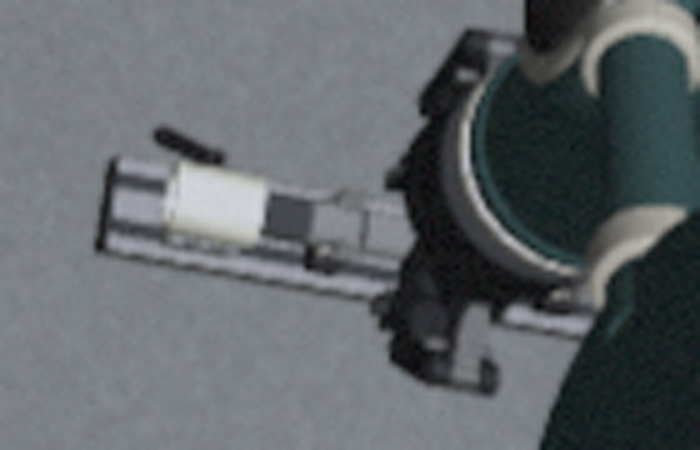

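View pics/side12c.png

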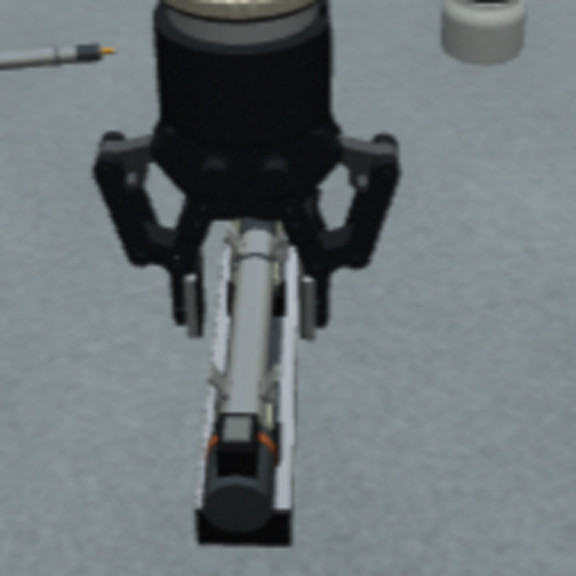

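>>> apply_moves(translation=[[0.05,0,-1],[0.05,0,-3],[0.05,0,-6],[0.05,0,-10],[0.05,0,-14]], twist=[[0,0,0],[0,0,0],[0,0,0],[0,0,0],[0,0,0]], fingers=[0.2,0.2,0.2,0.2,0.2])

```text
time: 32.12
eef_pos: [0.5398, -0.1518, 0.1722]
eef_rot: [0.999, -0.05, 0.0, 0.0]
ft_force: [0.2, -0.6, -0.4]
finger_gap: 0.0511
```

>>> apply_moves(translation=[[0,0,-0.5],[0,0,-0.5],[0,0,-0.5],[0,0,-0.5],[0,0,-0.5]], twist=[[0,0,0],[0,0,0],[0,0,0],[0,0,0],[0,0,0]], fingers=[0.2,0.2,0.2,0.2,0.2])

```text
time: 32.75
eef_pos: [0.5392, -0.1516, 0.1742]
eef_rot: [0.999, -0.05, -0.001, -0.0]
ft_force: [1.3, 0.9, 0.8]
finger_gap: 0.0516
```

```bash
python3 - <<'E'
from h import *
for n in ("top","side"):
    p,d=viewer.capture(n);cv2.imwrite(f"pics/{n}13.png",p[:,:,::-1]);np.save(f"{n}13.npy",d)
E
python3 ax.py 13 .5401 -.1527 .045 .1
```

```text
tcp s,t 0.0105 0.0012
top -0.11124682171064883 0.11128991887782194
-0.11 n59 t -0.0140 0.0140 mid 0.0000 z95 0.0781
-0.10 n70 t -0.0137 0.0133 mid -0.0002 z95 0.0794
-0.09 n54 t -0.0117 0.0071 mid -0.0023 z95 0.0773
-0.03 n10 t -0.0086 0.0083 mid -0.0001 z95 0.0584
-0.02 n36 t -0.0093 0.0087 mid -0.0003 z95 0.0602
-0.01 n48 t -0.0099 0.0083 mid -0.0008 z95 0.0604
0.00 n46 t -0.0098 0.0097 mid -0.0000 z95 0.0605
0.01 n45 t -0.0098 0.0079 mid -0.0010 z95 0.0596
0.02 n47 t -0.0095 0.0085 mid -0.0005 z95 0.0603
0.03 n58 t -0.0151 0.0154 mid 0.0002 z95 0.0663
0.04 n75 t -0.0147 0.0150 mid 0.0001 z95 0.0668
0.05 n45 t -0.0095 0.0084 mid -0.0006 z95 0.0611
0.06 n48 t -0.0094 0.0092 mid -0.0001 z95 0.0607
0.07 n54 t -0.0147 0.0152 mid 0.0002 z95 0.0659
0.08 n78 t -0.0150 0.0152 mid 0.0001 z95 0.0664
0.09 n74 t -0.0152 0.0147 mid -0.0002 z95 0.0665
0.10 n77 t -0.0153 0.0144 mid -0.0005 z95 0.0662
0.11 n12 t -0.0144 0.0123 mid -0.0010 z95 0.0661
side -0.11424156963179116 0.11089501360562484
-0.12 n237 t -0.0120 0.0152 mid 0.0016 z95 0.0633
-0.11 n244 t -0.0123 0.0152 mid 0.0014 z95 0.0783
-0.1
[... 318 characters left out ...]
5 mid 0.0022 z95 0.0601
-0.03 n66 t -0.0074 0.0113 mid 0.0019 z95 0.0601
-0.02 n62 t -0.0068 0.0110 mid 0.0021 z95 0.0603
-0.01 n56 t -0.0072 0.0106 mid 0.0017 z95 0.0598
0.00 n53 t -0.0066 0.0116 mid 0.0025 z95 0.0604
0.01 n52 t -0.0071 0.0115 mid 0.0022 z95 0.0603
0.02 n49 t -0.0061 0.0112 mid 0.0025 z95 0.0597
0.03 n110 t -0.0126 0.0172 mid 0.0023 z95 0.0673
0.04 n62 t -0.0127 0.0171 mid 0.0022 z95 0.0679
0.05 n44 t -0.0062 0.0104 mid 0.0021 z95 0.0612
0.06 n44 t -0.0067 0.0117 mid 0.0025 z95 0.0605
0.07 n127 t -0.0123 0.0163 mid 0.0020 z95 0.0656
0.08 n65 t -0.0125 0.0177 mid 0.0026 z95 0.0661
0.09 n61 t -0.0117 0.0176 mid 0.0030 z95 0.0661
0.10 n53 t -0.0122 0.0174 mid 0.0026 z95 0.0662
```

View pics/side13.png

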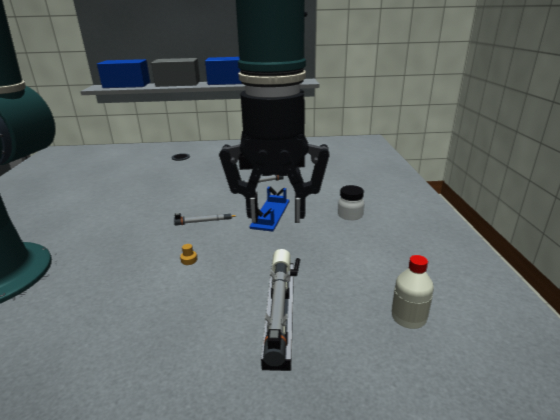

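```bash
python3 -c "
from cell import job
print(job.finish_job())"
```

```text
the job is handed in; nothing more can be done
None
```

The injector is in the clips, pushed into the guard until its shoulder stopped on the insert, and released. I handed the job in at about 33 s; no verdict was reported.

- **Lift and press:** I took the largest injector off the blue rest and pressed it straight down with the nozzle about 7 mm clear of the guard. The force I read peaked at about 8 N, below the stated 12–16 N. I only read it at the end of each step, so the true peak may have been missed. After that the springs pulled the barrel down, and the force came back up on the seats.
- **Slide and seat:** It dragged about 5 N along the clips and stopped firmly after about 29.5 mm, roughly 7–8 mm inside the guard. I held a steady wrist push of about 17–18 N. Less the drag, that is an estimated 12–13 N on the insert, which I can't measure directly.
- **Last checks:**
  - The pictures show both clips closed around the barrel.
  - Barrel height is the same along its length to within about 1 mm, the noise of the depth reading.
  - The injector did not measurably move on release (0.2 mm, within noise).
  - The gripper is about 14 cm clear.
  - The bottle, jar and adapter look to be where they were.
- **Disagreements:** The two cameras differed by about 2 mm sideways, so I centred on the side force instead. The pitch moment also swung by up to 2 N m during pressing while the barrel moved between the clips.

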